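Right the fallen bottle and sweep the row back under the bench shelf

TASK

Clear the front of the bench: stand the fallen bottle up beside the three standing ones, then take the straightedge by its grip and sweep all four bottles together, in one group, back under the low glass shelf until they stand upright in a straight row against its back rail. Then draw the straightedge out from under the shelf and leave it standing on its foot on the bench, clear in front of the shelf. Knock no bottle over, do not bump the shelf, and leave the beaker, the stack of dishes and the tube rack where they are.

Things in the scene. Friction and masses are not known exactly. Their poses are not given: they have to be found in the camera images.
- shelf: low fixed bench shelf, turned up to 0.15 rad: a clear glass board 606 mm long (along y) on four thin posts, with a back rail 20 mm high, 580 mm long across the bench behind the bottles. Origin on the bench, at the middle of the rail's front face; x level and square to the rail, away from the robot; y along the rail; z up. Small bottles stand on the board's ends, to 275 mm height.
- shelf_edge (a point): middle of the lower front edge of the shelf's board (at x = -83, z = 176 mm in the shelf's frame): the board spans from here 206 mm back, and up to 192 mm above the bench. Axes as the shelf's. Its front posts, 16 mm thick, stand 18 mm behind this edge, 288 mm to either side.
- bottle_a: white round plastic bottle, 42 mm diameter, 104 mm tall, 0.08 to 0.15 kg; straight body for the lowest 66 mm, then it narrows to a grey cap, 27 mm diameter, the top 24 mm. Origin on the axis half-way up (52 mm from either end); z axis from base to cap. Stands in front of the shelf, the left of three.
- bottle_b: white bottle like bottle_a, same size, origin and axes. Stands in front of the shelf, the middle one of three.
- bottle_c: white bottle like bottle_a, same size, origin and axes. Stands in front of the shelf, the right one of three.
- bottle_d: white bottle like bottle_a, same size, origin and axes. The fallen one: it lies on its side on the bench, left or right of the standing ones, its cap pointing to the right (within about 20 degrees of -y); it can roll.
- straightedge: aluminium angle 200 mm long, 0.24 kg, standing on its foot on the bench, at the side where the fallen bottle is not. Origin: bottom middle of its flat pushing face, 34 mm high; x points out of that face (the pushing direction), y along its length, z up. Its foot plate, 4 mm thick, reaches 60 mm behind the face. Its grey grip bar leans back, away from the pushing side.
- grip (a point): where to hold the straightedge: on the axis of its straight grip bar, which rises from the foot at x = -14 mm, leaning 28 degrees back (towards -x). The bar is 20 mm wide (along y), 14 mm thick, 116 mm long; this point is 80 mm up it: x = -52, y = 0, z = 74 mm in the straightedge's frame. Axes as the straightedge's.
- beaker: empty glass beaker, about 60 mm across at the rim and 80 mm high, standing partly under one end of the shelf; leave it alone. Origin at the middle of its underside.
- dishes: stack of three clear flat dishes, 63 mm diameter, 49 mm high together, standing partly under the other end of the shelf; leave it alone. Origin at the middle of its underside.
- tube_rack: white test-tube rack 210 x 66 mm, 131 mm high with its tubes, standing lengthwise along x at the left; leave it alone. Origin at the middle of its underside.

How it is judged:
By the outcome, as a careful person would: the job done as asked, in the order asked, and still so for the second after the job is handed in, with the robot touching nothing.
It also fails if it takes over 64 s, if anything falls off the work surface, if the arm or the gripper's body presses on something with over 40 N, if the wrist force passes 120 N, or if a joint passes its speed limit or range.

ROBOT

A 6-joint arm with a two-finger parallel gripper is mounted at the origin on the work surface. World frame = base frame: x ahead of the robot, y to its left, z up, the work surface at z = 0. Lengths are in m, angles in rad, forces in N, time in s.
With the tool pointing down it reaches from about 0.325 to 0.75 m from the base axis. Payload 7.6 kg.
Tool frame: the origin (TCP) lies midway between the tips of the shut fingers; the grasp point (between the pads) lies 19 mm behind it; z points along the fingers, y is the direction in which the jaws open and shut (so a half turn about z gives the same grasp; the last joint's range is limited). The gripper opens to 85 mm and grips with 20 to 120 N. Pads are 22 mm wide; open, the fingers measure 114 mm over their backs; the gripper's body (76 mm by 85 mm) begins 54 mm behind the grasp point. The pads swing forward as they close: fully open they stand 13 mm farther back than shut.
Start: joints at [1.101, 0.052, 1.401, -0, 1.689, -0.07], TCP at [0.204, 0.484, 0.231] pointing down, gripper open.
Joint ranges: [-2.9, 2.9], [-0.91, 2.17], [0.12, 2.37], [-1.06, 4.2], [0.26, 2.73], [-2.93, 2.93]. Speed limits (rad/s): [2.57, 2.57, 3.01, 3.14, 3.14, 3.14].

INTERFACE

Orientations are given as a 3x3 rotation matrix whose columns are the frame's x, y, z axes.
In Python, from cell import status, viewer, ticket gives the robot as it stands.
- The arm moves only by the tool step_arm, never from a script. Its argument "rows" is a list of rows, each a list of 2 entries, a list of its own where there are three numbers: the shift along the tool's x, y, z in m, then the turn, a rotation vector about the tool's x, y, z in degrees. In form: [[[tx, ty, tz], [rx, ry, rz]], ...]. A call has 1 to 20 rows; each row shifts and turns the pose as measured when the row begins, along the tool's axes as they then stand; what a row does not reach is not made up. A row lasts 1/8 s, in which the tool goes at most 62.5 mm and 10.7 degrees, less where a joint would pass 70% of its speed; a pose out of reach is approached as far as the arm can. A call with a gripper value outside its range is refused whole. "grip" is the opening, from 0 (shut) to 1 (fully open), set as the call begins (left out, the last holds). The fingers move at their own pace and stop on an object; "squeeze" is the grip in N (left out, the last holds). Time passes only in rows, so rows that do not move let the fingers close. It gives the time, the measured TCP pose, the force and the opening at its end, in the units of the state.
- status.get_state(): the state, without advancing time (a new reading comes with each control period).
- viewer.capture(name): name is "scene" or "side" or "wrist"; returns a dict with "frame" (420x560x3 uint8, red, green, blue), "mtx" (3x3 intrinsics, pixels), "world_from_camera" (4x4, takes a point from camera to world coordinates); the wrist camera has in their place "T_tool_cam" (4x4, takes a point from camera to tool coordinates, whose origin is the TCP and whose axes are the flange's). Camera axes: x right, y down, z forward; pixel columns grow to the right and rows downward; lengths in m; the calibration is good to about 2 mm. A picture is of the moment at which its call begins: read the wrist's pose just before it. There is no depth.
- ticket.job_done(): hands the job in, once; it reports no verdict.
The state is a dict: "clock": time; "joint_positions": joint angles; "dq": joint speeds; "joint_torque": joint torques, N m; "eef_pos": TCP position; "eef_rot": TCP orientation; "force": force on the tool from outside, world axes, zero at the start; "moment": the same for the moment, N m; "finger_gap": finger opening in m.
Only numpy, scipy, OpenCV 4.12 (cv2) and the standard library are available. Lean on these libraries where they do the work, as an engineer would, in place of code of your own. Each camera call takes 0.05 s, during which the arm holds its last target.

## Working session

There is one attempt and no reset: what is moved stays moved. The work goes in short steps, Python scripts to look and compute and a tool call to move; the robot and the scene stay as the last step left them, time stands still between calls to the robot, and variables do not carry over. Pictures are saved under pics/ and viewed, and the job is handed in when it is done.

Besides the shell and the picture viewer there is one more tool, called after "Request:" as name(argument=value, ...), one argument or row to a line, values as JSON. step_arm: Moves the arm, as the interface text tells. Its arguments: {"type":"object","properties":{"rows":{"type":"array"},"grip":{"type":"number"},"squeeze":{"type":"number"}},"required":["rows"]}

```bash
ls; mkdir -p pics; python3 - <<'E'
from cell import status, viewer
import cv2, numpy as np, pickle
s=status.get_state(); print({k:np.round(v,3).tolist() for k,v in s.items()})
for n in ["scene","side","wrist"]:
    c=viewer.capture(n); pickle.dump(c,open(f"{n}0.pkl","wb"))
    cv2.imwrite(f"pics/{n}0.png",cv2.resize(c["frame"][:,:,::-1],(800,600),interpolation=cv2.INTER_CUBIC))
    print(n,{k:np.round(v,3).tolist() for k,v in c.items() if k!="frame"})
E
```

```text
pics
{'clock': 0.0, 'joint_positions': [1.101, 0.053, 1.402, 0.0, 1.689, -0.07], 'dq': [0.001, 0.001, -0.0, -0.002, 0.0, -0.002], 'joint_torque': [0.001, -38.165, -36.02, -0.0, 0.006, 0.0], 'eef_pos': [0.204, 0.483, 0.23], 'eef_rot': [[-0.921, 0.389, -0.001], [0.389, 0.921, -0.001], [0.0, -0.002, -1.0]], 'force': [-0.069, 0.046, -0.682], 'moment': [0.017, -0.004, -0.006], 'finger_gap': 0.085}
scene {'mtx': [[517.11, 0.0, 287.89], [0.0, 517.11, 217.23], [0.0, 0.0, 1.0]], 'world_from_camera': [[-0.326, -0.892, 0.312, 0.18], [-0.945, 0.307, -0.112, 0.245], [0.004, -0.331, -0.944, 1.297], [0.0, 0.0, 0.0, 1.0]]}
side {'mtx': [[443.796, 0.0, 280.033], [0.0, 443.796, 212.213], [0.0, 0.0, 1.0]], 'world_from_camera': [[0.803, -0.43, 0.412, 0.106], [-0.596, -0.581, 0.554, -0.5], [0.001, -0.691, -0.723, 0.894], [0.0, 0.0, 0.0, 1.0]]}
wrist {'mtx': [[356.354, 0.0, 289.723], [0.0, 356.354, 203.447], [0.0, 0.0, 1.0]], 'T_tool_cam': [[0.0, -0.954, -0.301, 0.077], [1.0, 0.001, -0.001, -0.0], [0.001, -0.301, 0.954, -0.143], [0.0, 0.0, 0.0, 1.0]]}
```

View pics/scene0.png

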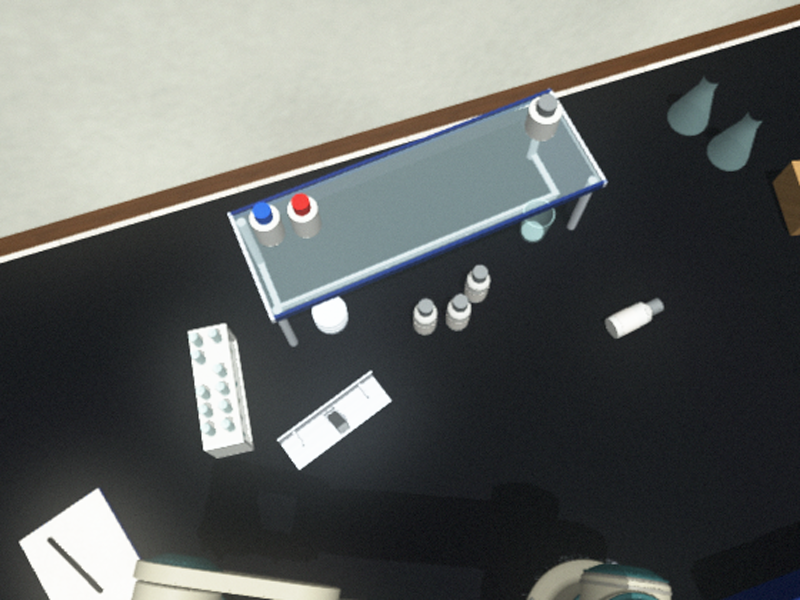

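View pics/side0.png

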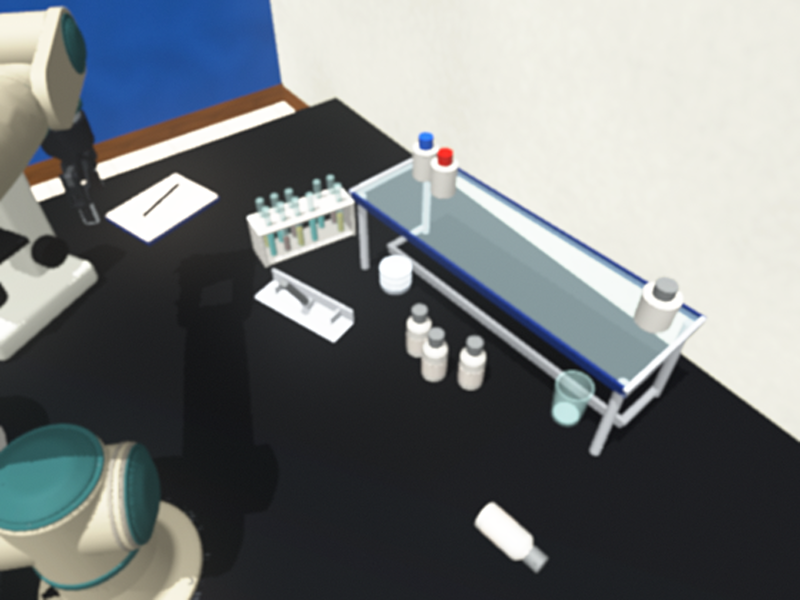

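View pics/wrist0.png

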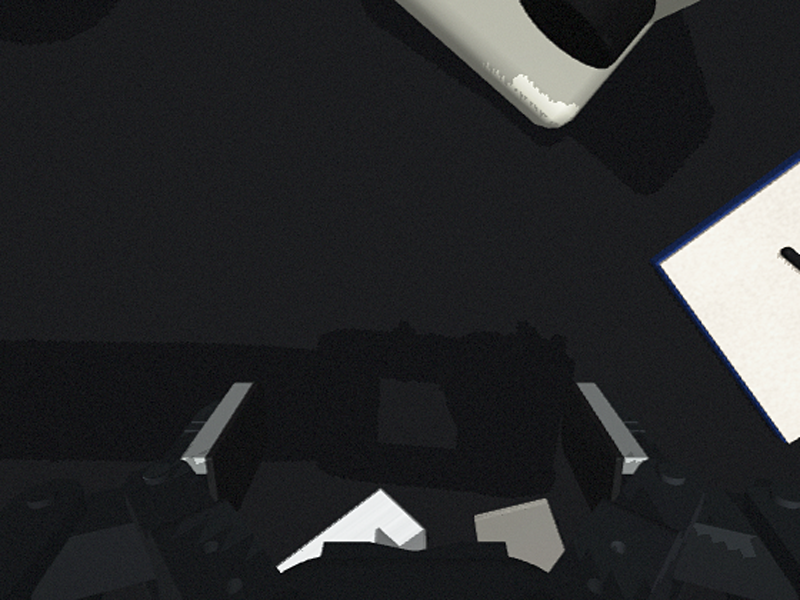

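The scene view (800x600) shows bottles a, b and c at about (425,316), (459,312) and (478,283), and the fallen bottle at (632,318). The straightedge is at (335,420), the dishes at (330,314), the beaker at (535,222) and the rack on the left. Next I'll zoom in for exact pixels.

```bash
cat > h.py <<'E'
import numpy as np, cv2, pickle
def ray(c,uv,T=None):
    T=c["world_from_camera"] if T is None else T
    T=np.array(T); d=np.linalg.inv(np.array(c["mtx"]))@np.array([uv[0],uv[1],1.0])
    return T[:3,3],T[:3,:3]@d
def onplane(c,uv,z,T=None):
    o,d=ray(c,uv,T); return o+d*(z-o[2])/d[2]
def tri(l):
    A=np.zeros((3,3));b=np.zeros(3)
    for o,d in l:
        d=d/np.linalg.norm(d);P=np.eye(3)-np.outer(d,d);A+=P;b+=P@o
    p=np.linalg.solve(A,b)
    return p,[np.linalg.norm(np.cross(p-o,d/np.linalg.norm(d))) for o,d in l]
def proj(c,p,T=None):
    T=np.array(c["world_from_camera"] if T is None else T)
    q=T[:3,:3].T@(np.array(p)-T[:3,3]);q=np.array(c["mtx"])@q;return q[:2]/q[2]
def crop(c,u0,v0,u1,v1,name,k=None):
    k=k or min(800/(u1-u0),600/(v1-v0)); k=int(k)
    im=cv2.resize(c["frame"][v0:v1,u0:u1,::-1],None,fx=k,fy=k,interpolation=cv2.INTER_CUBIC)
    for u in range(-(-u0//10)*10,u1,10):
        cv2.putText(im,str(u),((u-u0)*k,9),0,.32,(0,255,255),1); cv2.line(im,((u-u0)*k,10),((u-u0)*k,16),(0,255,255),1)
    for v in range(-(-v0//10)*10,v1,10):
        cv2.putText(im,str(v),(0,(v-v0)*k+4),0,.32,(0,255,255),1); cv2.line(im,(22,(v-v0)*k),(28,(v-v0)*k),(0,255,255),1)
    cv2.imwrite(f"pics/{name}.png",im)
E
python3 - <<'E'
from h import *
s=pickle.load(open("scene0.pkl","rb"));d=pickle.load(open("side0.pkl","rb"))
crop(s,185,180,475,335,"c1"); 
crop(s,155,60,435,240,"c2")
crop(d,170,180,400,410,"c3")
for c,n,box in((s,"scene",(130,180,480,340)),(d,"side",(170,180,400,410))):
    f=c["frame"][box[1]:box[3],box[0]:box[2]]
    m=(f.min(2)>140).astype(np.uint8)
    N,L,st,ce=cv2.connectedComponentsWithStats(m)
    for i in range(1,N):
        if st[i,4]>40:
            p=np.argwhere(L==i)[:,::-1].astype(np.float32)
            r=cv2.minAreaRect(p); print(n,st[i,4],np.round(ce[i]+box[:2],1),np.round(cv2.boxPoints(r)+box[:2],1).tolist())
E
```

```text
scene 1016 [215.1 198.5] [[172.0, 180.0], [288.0, 180.0], [288.0, 225.0], [172.0, 225.0]]
scene 268 [334.5 198.2] [[327.0, 186.0], [342.0, 186.0], [342.0, 210.0], [327.0, 210.0]]
scene 276 [321.2 217.9] [[313.0, 206.0], [329.0, 206.0], [329.0, 230.0], [313.0, 230.0]]
scene 491 [231.1 220.5] [[215.8, 215.1], [238.6, 206.0], [247.2, 227.5], [224.4, 236.6]]
scene 281 [297.5 221.3] [[290.0, 209.0], [305.0, 209.0], [305.0, 233.0], [290.0, 233.0]]
scene 485 [443.5 221.6] [[425.4, 221.8], [459.0, 205.0], [466.0, 219.0], [432.4, 235.8]]
scene 74 [201.2 232.6] [[195.2, 225.4], [199.0, 223.4], [207.9, 240.0], [204.1, 242.0]]
scene 3045 [153.5 273.5] [[128.8, 230.1], [163.4, 224.7], [177.7, 316.0], [143.1, 321.4]]
scene 2106 [233.4 293.9] [[192.8, 307.1], [258.4, 257.9], [274.8, 279.7], [209.2, 328.9]]
side 78 [190.  181.8] [[182.0, 180.0], [202.0, 180.0], [202.0, 186.0], [182.0, 186.0]]
side 1336 [318.7 213.7] [[258.4, 197.2], [271.8, 172.3], [412.4, 248.1], [399.0, 273.0]]
side 504 [386.4 188.1] [[362.0, 180.0], [399.0, 180.0], [399.0, 205.0], [362.0, 205.0]]
side 1623 [214.6 214.5] [[177.2, 208.5], [190.2, 185.0], [250.7, 218.6], [237.6, 242.1]]
side 67 [293.5 216.6] [[289.0, 213.0], [298.0, 213.0], [298.0, 220.0], [289.0, 220.0]]
side 816 [298.6 243.3] [[285.0, 222.0], [312.0, 222.0], [312.0, 266.0], [285.0, 266.0]]
side 78 [332.  239.2] [[327.0, 235.0], [337.0, 235.0], [337.0, 243.0], [327.0, 243.0]]
side 414 [329.2 258.3] [[319.6, 271.3], [322.3, 243.6], [339.8, 245.4], [337.0, 273.0]]
side 217 [393.9 286.1] [[387.0, 273.0], [399.0, 273.0], [399.0, 296.0], [387.0, 296.0]]
side 1039 [355.8 374.5] [[329.5, 365.1], [343.9, 349.3], [385.9, 387.4], [371.5, 403.3]]
```

View pics/c1.png

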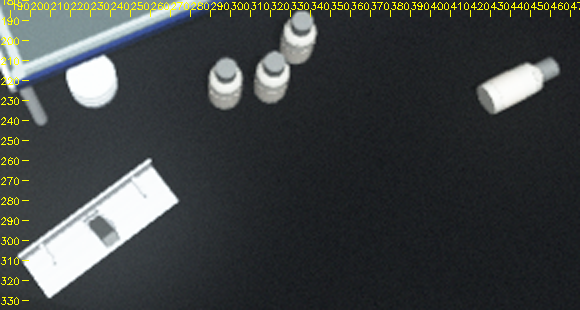

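View pics/c2.png

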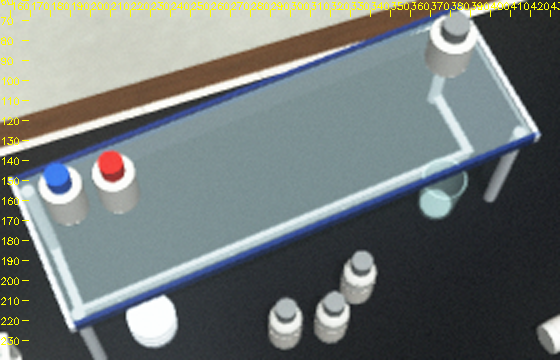

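View pics/c3.png

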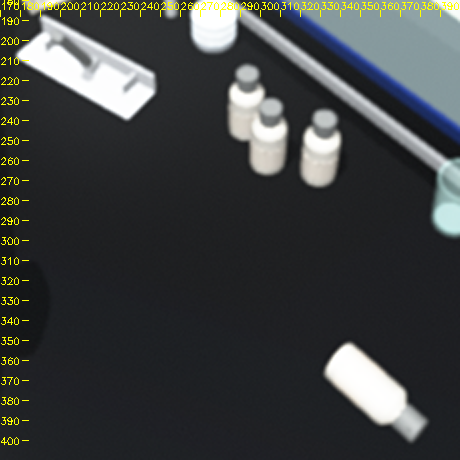

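```bash
python3 - <<'E'
from h import *
s=pickle.load(open("scene0.pkl","rb"));d=pickle.load(open("side0.pkl","rb"))
crop(s,185,180,255,232,"e1"); crop(s,360,110,440,170,"e2")
crop(d,235,120,305,172,"e3"); crop(d,390,230,500,325,"e4")
for c,n in((s,"scene"),(d,"side")):
    f=c["frame"].astype(int); m=(f[...,2]>f[...,0]+40)&(f[...,2]>f[...,1]+35)
    # lower boundary per column
    pts=[]
    for u in (range(205,415) if n=="scene" else range(262,425)):
        v=np.where(m[100 if n=="scene" else 130:300,u])[0]
        if len(v): pts.append((u,v.max()+(100.5 if n=="scene" else 130.5)))
    pts=np.array(pts,np.float32)
    l=cv2.fitLine(pts,cv2.DIST_HUBER,0,.01,.01).ravel()
    res=np.abs((pts[:,0]-l[2])*l[1]-(pts[:,1]-l[3])*l[0]); print(n,len(pts),l,np.median(res),res.max())
    for u in (210,270,330,400) :
        if n=="side":u+=20
        v=l[3]+(u-l[2])*l[1]/l[0]; print(u,round(v,1),onplane(c,(u,v),.176).round(4))
E
```

```text
scene 210 [  0.9251416  -0.3796223 309.5       175.15237  ] 0.23763943 0.74251556
210 216.0 [0.6111 0.2805 0.176 ]
270 191.4 [0.6243 0.1309 0.176 ]
330 166.7 [ 0.6379 -0.0241  0.176 ]
400 138.0 [ 0.6544 -0.2121  0.176 ]
side 163 [  0.80626976   0.59154797 343.         209.79448   ] 0.20476913 1.0266914
230 126.9 [0.5975 0.3918 0.176 ]
290 170.9 [0.6184 0.1488 0.176 ]
350 214.9 [ 0.6353 -0.0485  0.176 ]
420 266.3 [ 0.6515 -0.2365  0.176 ]
```

View pics/e1.png

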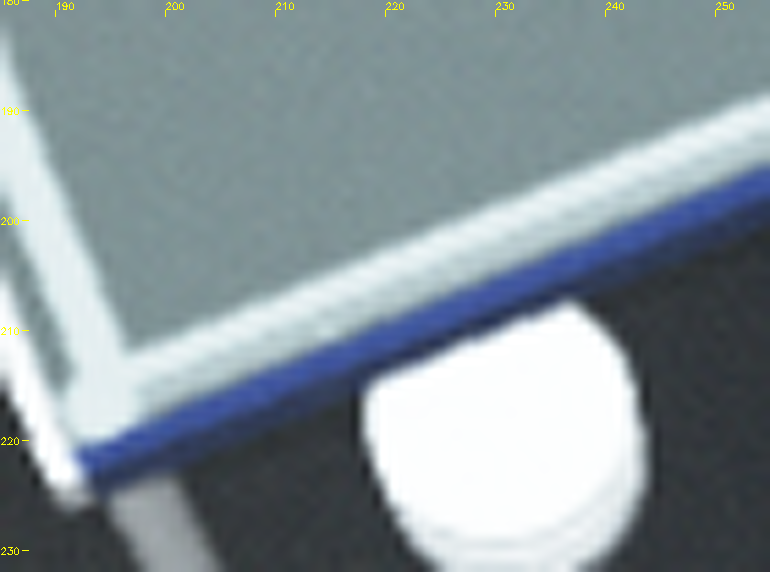

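View pics/e2.png

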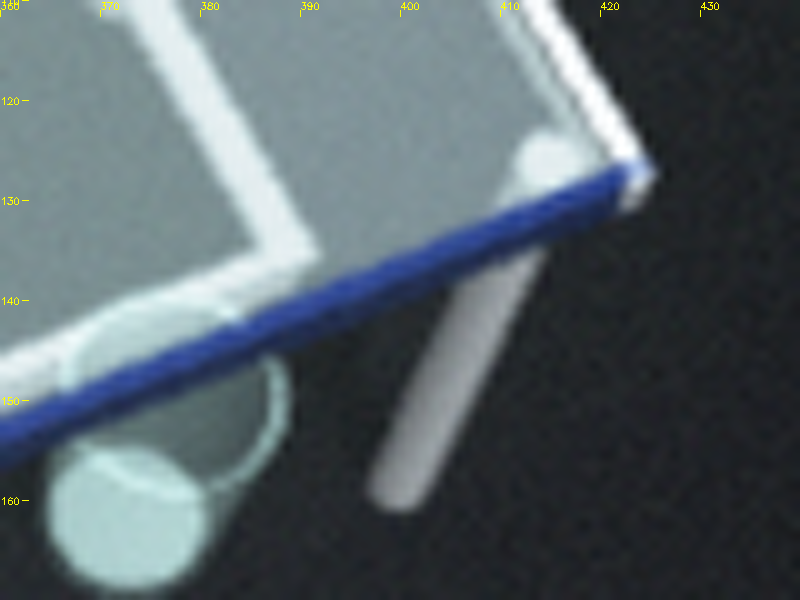

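View pics/e3.png

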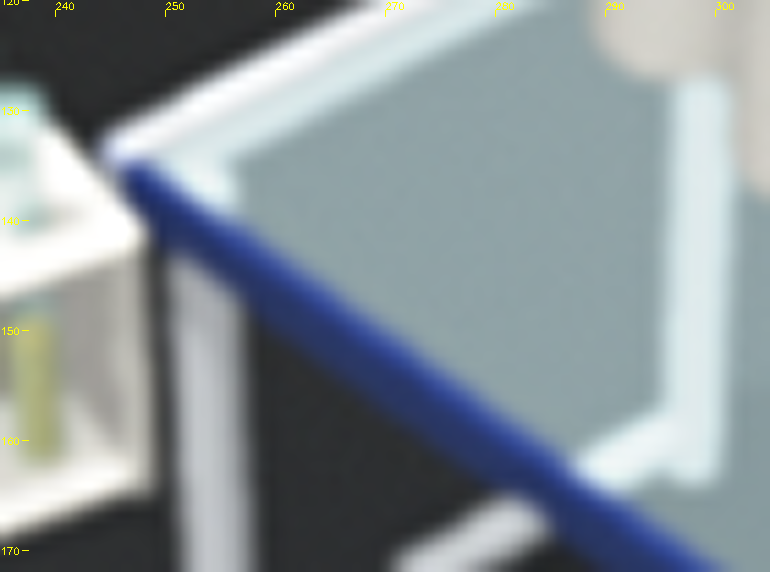

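View pics/e4.png

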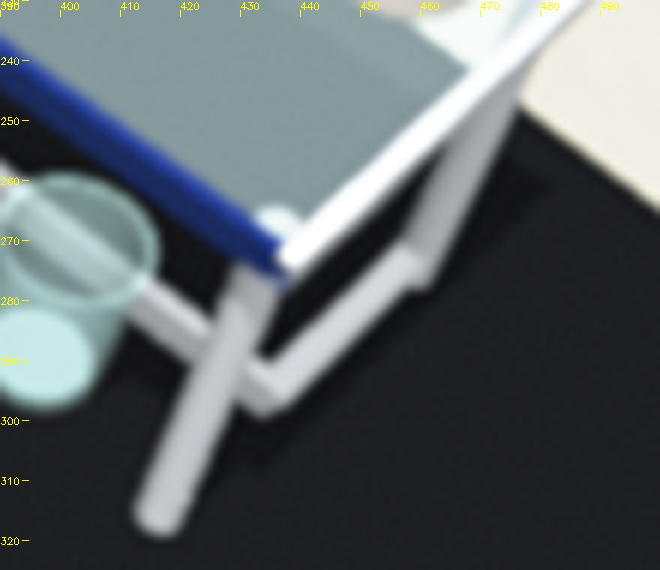

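```bash
python3 - <<'E'
from h import *
s=pickle.load(open("scene0.pkl","rb"));d=pickle.load(open("side0.pkl","rb"))
crop(s,285,180,350,236,"f1"); crop(d,275,205,350,280,"f2"); crop(s,185,250,285,335,"f3");crop(d,170,180,260,245,"f4")
crop(s,420,200,470,240,"f5");crop(d,325,340,395,405,"f6")
E
```

```text
(no output)
```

View pics/f1.png

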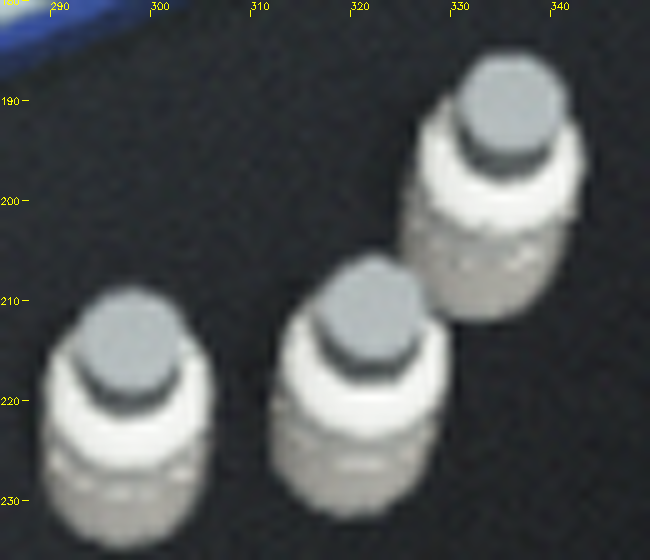

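View pics/f2.png

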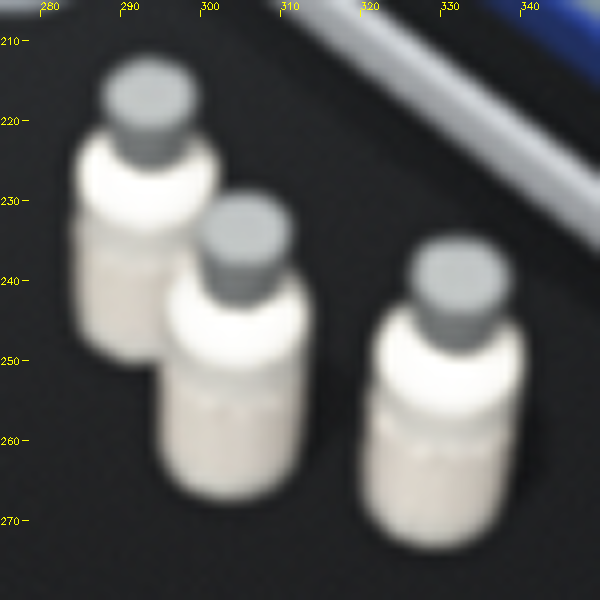

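View pics/f3.png

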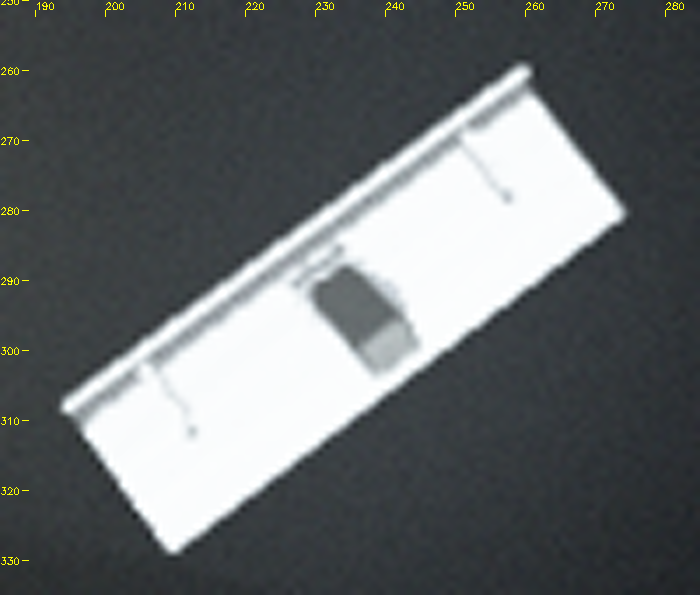

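View pics/f4.png

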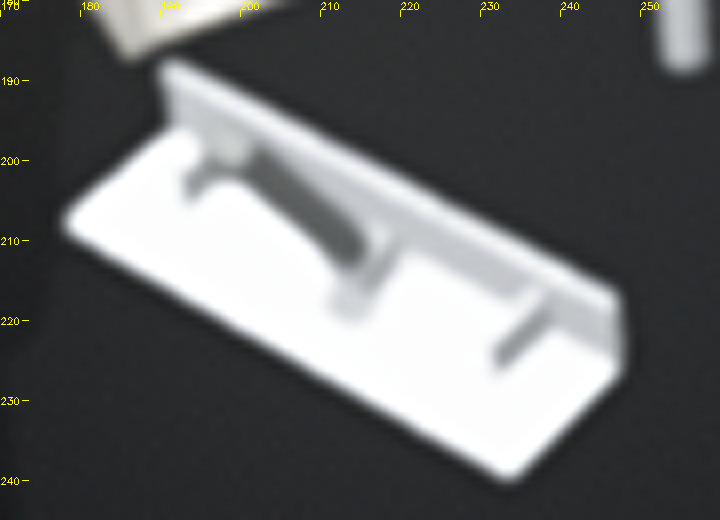

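View pics/f5.png

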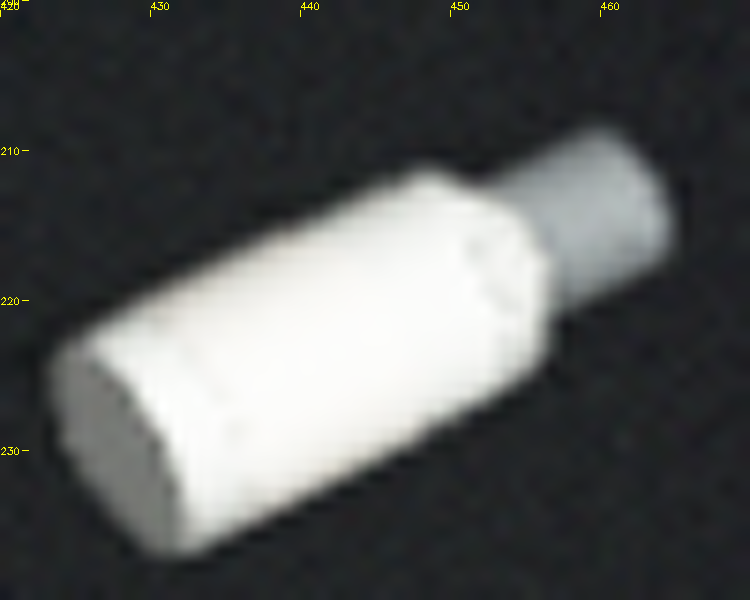

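View pics/f6.png

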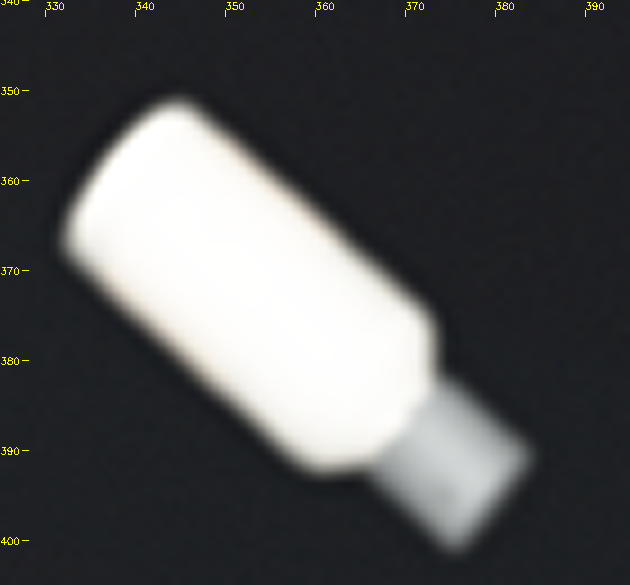

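```bash
cat > m.py <<'E'
from h import *
s=pickle.load(open("scene0.pkl","rb"));d=pickle.load(open("side0.pkl","rb"))
def T(a,b,n):
    a=np.array(a)-.45;b=np.array(b)-.45
    p,r=tri([ray(s,a),ray(d,b)]);print(n,p.round(4),"res",round(max(r),4));return p
P={}
P['a']=T((298.1,214.0),(293.75,216.5),'a top .104')
P['b']=T((322.1,210.8),(305.75,233.5),'b')
P['c']=T((336.2,190.3),(332.6,239.1),'c')
L=T((193.7,307.5),(190.4,187.8),'SE top L .034');R=T((259.9,259.2),(247.5,216.3),'SE top R')
RL=T((209.7,329),(178.1,208.1),'SE rear L .004');RR=T((274.6,280.3),(234,240),'SE rear R')
for nm,a in(("scene L",(193.7,307.5)),("scene R",(259.9,259.2))): print(nm,onplane(s,np.array(a)-.45,.034).round(4))
for nm,a in(("side L",(190.4,187.8)),("side R",(247.5,216.3))): print(nm,onplane(d,np.array(a)-.45,.034).round(4))
for nm,a in(("scene RL",(209.7,329)),("scene RR",(274.6,280.3))): print(nm,onplane(s,np.array(a)-.45,.004).round(4))
print('d',onplane(s,(427.4,229.6),.021),onplane(s,(462.1,212.1),.021), 'side cap',onplane(d,(379.6,395.5),.021),'base', onplane(d,(337.3,357.9),.021))
T((192.7,224.5),(246.5,139.5),'shelf low L');T((423.0,131),(437,277.5),'shelf low R')
T((203.5,242.5),(253.5,189),'post foot L');T((399.5,160.5),(415.5,317),'post foot R')
# beaker base, dishes
print('beaker base',onplane(s,(372,161.5),0.003),onplane(d,(395.5,289),.003))
print('dishes top', onplane(s,(231,220),.045), onplane(d,(277,190),.045))
f=s["frame"].astype(int)
for c,n,(u0,u1),(v0,v1) in((s,"scene",(245,360),(100,240)),(d,"side",(262,425),(130,300))):
    f=c["frame"].astype(int); m=(f[...,2]>f[...,0]+14)&(f[...,2]>f[...,1]+14)
    pts=[(u,v0+np.where(m[v0:v1,u])[0].max()+.5) for u in range(u0,u1) if m[v0:v1,u].any()]
    pts=np.array(pts,np.float32); l=cv2.fitLine(pts,cv2.DIST_HUBER,0,.01,.01).ravel()
    for u in (u0,u1): 
        v=l[3]+(u-l[2])*l[1]/l[0]; print(n,u,round(v,1),onplane(c,(u,v),.176).round(4))
# rail in side view: from f2 edges  lower/front edge at z=.0 and top edge
E
python3 m.py
```

```text
a top .104 [0.5758 0.0777 0.102 ] res 0.0
b [0.5655 0.0185 0.1002] res 0.0004
c [ 0.6044 -0.0333  0.1017] res 0.0001
SE top L .034 [0.451  0.3897 0.0337] res 0.0017
SE top R [0.5158 0.1991 0.0363] res 0.0008
SE rear L .004 [0.3951 0.3702 0.0009] res 0.0007
SE rear R [ 0.4594  0.1798 -0.0017] res 0.0007
scene L [0.4526 0.3894 0.034 ]
scene R [0.5156 0.1993 0.034 ]
side L [0.4492 0.3893 0.034 ]
side R [0.5177 0.201  0.034 ]
scene RL [0.3952 0.3698 0.004 ]
scene RR [0.4588 0.1799 0.004 ]
d [ 0.45139576 -0.2376201   0.021     ] [ 0.46599951 -0.34384351  0.021     ] side cap [ 0.46523963 -0.34306784  0.021     ] base [ 0.45044177 -0.23603575  0.021     ]
shelf low L [0.6063 0.3248 0.1719] res 0.0007
shelf low R [ 0.6566 -0.2731  0.1756] res 0.001
post foot L [ 0.6196  0.3247 -0.0163] res 0.0012
post foot R [ 0.6711 -0.2582 -0.0084] res 0.0011
beaker base [ 0.68585391 -0.18087646  0.003     ] [ 0.68427772 -0.18347849  0.003     ]
dishes top [0.63359885 0.23689978 0.045     ] [0.63390587 0.22470257 0.045     ]
scene 245 203.8 [0.6135 0.1955 0.176 ]
scene 360 156.5 [ 0.6398 -0.1017  0.176 ]
side 262 151.8 [0.6058 0.2507 0.176 ]
side 425 271.2 [ 0.6501 -0.2505  0.176 ]
```

```bash
python3 - <<'E'
from h import *
d=pickle.load(open("side0.pkl","rb"))
f=d["frame"].astype(int).sum(2)
for u in range(318,384,6):
    print(u,[ (v,f[v,u]) for v in range(195,290) if f[v,u]>180 and f[v,u]<600 or 0][:0], f[int(210+(u-320)*.68)-12:int(210+(u-320)*.68)+24,u].tolist(), int(210+(u-320)*.68)-12)
E
```

```text
318 [] [102, 102, 100, 96, 90, 105, 194, 375, 548, 625, 608, 547, 499, 486, 457, 377, 249, 140, 92, 88, 92, 94, 93, 95, 101, 105, 113, 115, 111, 116, 114, 112, 114, 114, 110, 112] 196
324 [] [96, 101, 99, 94, 91, 87, 135, 266, 448, 581, 621, 585, 523, 489, 475, 441, 346, 205, 106, 83, 90, 89, 92, 88, 90, 97, 112, 110, 113, 111, 109, 110, 115, 110, 109, 109] 200
330 [] [96, 95, 93, 96, 91, 82, 99, 193, 377, 543, 621, 610, 549, 504, 484, 459, 382, 270, 155, 88, 83, 85, 85, 85, 88, 95, 104, 106, 106, 118, 238, 424, 557, 593, 588, 589] 204
336 [] [87, 88, 91, 88, 91, 85, 80, 124, 260, 446, 585, 624, 586, 527, 489, 474, 432, 342, 220, 119, 80, 76, 80, 85, 79, 81, 117, 231, 384, 501, 561, 578, 577, 549, 478, 369] 208
342 [] [92, 86, 89, 86, 84, 86, 79, 90, 191, 375, 545, 621, 607, 548, 499, 485, 472, 412, 292, 156, 88, 72, 78, 75, 81, 79, 80, 89, 103, 106, 107, 106, 102, 103, 97, 92] 212
348 [] [81, 86, 86, 84, 85, 76, 75, 120, 256, 443, 576, 618, 583, 517, 480, 463, 423, 337, 213, 113, 74, 72, 76, 77, 76, 80, 89, 99, 106, 101, 100, 100, 100, 101, 100, 101] 217
354 [] [85, 83, 81, 82, 82, 76, 71, 90, 193, 374, 536, 610, 599, 538, 493, 473, 452, 388, 274, 154, 87, 72, 71, 73, 78, 80, 74, 88, 93, 98, 102, 101, 98, 103, 100, 101] 221
360 [] [80, 77, 80, 79, 82, 78, 72, 70, 117, 250, 429, 568, 603, 568, 508, 472, 463, 436, 350, 230, 122, 72, 68, 78, 75, 75, 68, 74, 89, 96, 98, 96, 100, 98, 96, 98] 225
366 [] [78, 76, 77, 81, 80, 74, 75, 70, 85, 187, 365, 527, 601, 595, 542, 491, 466, 451, 412, 316, 182, 91, 61, 65, 72, 70, 73, 71, 81, 86, 96, 97, 97, 96, 98, 97] 229
372 [] [82, 75, 75, 74, 73, 73, 73, 64, 68, 112, 249, 429, 565, 605, 570, 511, 473, 464, 434, 352, 228, 121, 67, 66, 70, 74, 71, 66, 70, 80, 90, 91, 98, 94, 97, 99] 233
378 [] [88, 74, 70, 74, 71, 75, 73, 64, 64, 82, 187, 368, 529, 607, 601, 547, 497, 470, 458, 415, 317, 186, 91, 61, 65, 62, 67, 68, 72, 77, 86, 93, 94, 96, 96, 96] 237
```

```bash
cat > p.py <<'E'
from h import *
from cell import status
from scipy.spatial.transform import Rotation as Ro
def tool(heading,tilt,tdir=None):
    """x_t heading (deg) when down; then rotated about tool y by tilt deg"""
    h=np.radians(heading);x=np.array([np.cos(h),np.sin(h),0]);z=np.array([0,0,-1.])
    R=np.stack([x,np.cross(z,x),z],1)
    return R@Ro.from_euler('y',tilt,degrees=True).as_matrix()
def state(pr=True):
    s=status.get_state();
    if pr: print("t",round(s["clock"],2),"pos",np.round(s["eef_pos"],4),"R",np.round(np.array(s["eef_rot"]),3).tolist(),"j",np.round(s["joint_positions"],2),"F",np.round(s["force"],1),"gap",round(s["finger_gap"],4))
    return s
def plan(poses):
    """poses: list of (pos,R) one per row"""
    s=state(); p=np.array(s["eef_pos"]);R=np.array(s["eef_rot"]); rows=[]
    for q,Q in poses:
        t=R.T@(np.array(q)-p); r=Ro.from_matrix(R.T@Q).as_rotvec(degrees=True)
        if np.linalg.norm(t)>.0625 or np.linalg.norm(r)>10.7: print("!over",len(rows),np.linalg.norm(t).round(3),np.linalg.norm(r).round(1))
        t=t.round(3);r=r.round(1)
        rows.append([t.tolist(),r.tolist()]); p=p+R@t; R=R@Ro.from_rotvec(r,degrees=True).as_matrix()
    print(str(rows).replace(" ",""));print("end",p.round(4))
def lin(p0,R0,p1,R1,n):
    rv=Ro.from_matrix(R0.T@R1).as_rotvec()
    return [(np.array(p0)+(np.array(p1)-p0)*k/n, R0@Ro.from_rotvec(rv*k/n).as_matrix()) for k in range(1,n+1)]
def cur():
    s=status.get_state();return np.array(s["eef_pos"]),np.array(s["eef_rot"])
E
python3 - <<'E'
from p import *
p,R=cur(); h0=np.degrees(np.arctan2(R[1,0],R[0,0])); n=24
r0=np.hypot(*p[:2]);a0=np.arctan2(p[1],p[0]); P1=np.array([.4573+.03,-.33]); r1=np.hypot(*P1);a1=np.arctan2(P1[1],P1[0])
L=[]
for k in range(1,n+1):
    f=k/n;r=r0+(r1-r0)*f;a=a0+(a1-a0)*f
    L.append(([r*np.cos(a),r*np.sin(a),p[2]+(.17-p[2])*f],tool(h0+(-82.1-360*0-h0)*f,0)))
plan(L)
from h import *
d=pickle.load(open("side0.pkl","rb"))
for a in((318,212.3-.2),(378,257.8-.2)): print(onplane(d,a,0))
for a in((318,202.7),(378,247.8)): print('railtop rear?',onplane(d,a,.02))
E
```

```text
t 0.15 pos [0.2042 0.4834 0.2307] R [[-0.921, 0.389, -0.001], [0.389, 0.921, -0.001], [0.0, -0.001, -1.0]] j [ 1.1   0.05  1.4  -0.    1.69 -0.07] F [-0.4 -0.3 -0.7] gap 0.0852
[[[-0.039,0.001,0.003],[-0.1,0.0,10.0]],[[-0.038,0.005,0.002],[0.0,-0.0,9.9]],[[-0.038,0.009,0.003],[0.0,-0.0,10.0]],[[-0.038,0.013,0.002],[0.0,-0.0,10.0]],[[-0.036,0.017,0.003],[0.0,-0.0,9.9]],[[-0.034,0.02,0.002],[0.0,-0.0,10.0]],[[-0.032,0.023,0.003],[0.0,-0.0,10.0]],[[-0.03,0.027,0.002],[0.0,-0.0,9.9]],[[-0.027,0.03,0.003],[0.0,-0.0,10.0]],[[-0.024,0.033,0.002],[0.0,-0.0,10.0]],[[-0.021,0.035,0.003],[-0.0,-0.0,9.9]],[[-0.018,0.037,0.002],[-0.0,-0.0,10.0]],[[-0.013,0.039,0.003],[-0.0,-0.0,10.0]],[[-0.01,0.04,0.002],[-0.0,-0.0,9.9]],[[-0.006,0.041,0.003],[-0.0,-0.0,10.0]],[[-0.002,0.042,0.002],[-0.0,-0.0,10.0]],[[0.003,0.041,0.003],[-0.0,-0.0,9.9]],[[0.007,0.042,0.002],[-0.0,-0.0,10.0]],[[0.011,0.041,0.003],[-0.0,-0.0,10.0]],[[0.015,0.04,0.002],[-0.0,0.0,9.9]],[[0.019,0.038,0.003],[-0.0,0.0,10.0]],[[0.023,0.036,0.002],[-0.0,0.0,10.0]],[[0.026,0.034,0.003],[-0.0,0.0,9.9]],[[0.03,0.032,0.002],[-0.0,0.0,10.0]]]
end [ 0.4869 -0.33    0.1703]
[0.70078986 0.12311066 0.        ]
[ 0.72049975 -0.09013608  0.        ]
railtop rear? [0.71072807 0.1369386  0.02      ]
railtop rear? [ 0.7291824  -0.07704531  0.02      ]
```

Request:
step_arm(
  rows=[
    [[-0.039,0.001,0.003],[0,0,10]],
    [[-0.038,0.005,0.002],[0,0,10]],
    [[-0.038,0.009,0.003],[0,0,10]],
    [[-0.038,0.013,0.002],[0,0,10]],
    [[-0.036,0.017,0.003],[0,0,10]],
    [[-0.034,0.02,0.002],[0,0,10]],
    [[-0.032,0.023,0.003],[0,0,10]],
    [[-0.03,0.027,0.002],[0,0,10]],
    [[-0.027,0.03,0.003],[0,0,10]],
    [[-0.024,0.033,0.002],[0,0,10]],
    [[-0.021,0.035,0.003],[0,0,10]],
    [[-0.018,0.037,0.002],[0,0,10]],
    [[-0.013,0.039,0.003],[0,0,10]],
    [[-0.01,0.04,0.002],[0,0,10]],
    [[-0.006,0.041,0.003],[0,0,10]],
    [[-0.002,0.042,0.002],[0,0,10]],
    [[0.003,0.041,0.003],[0,0,10]],
    [[0.007,0.042,0.002],[0,0,10]],
    [[0.011,0.041,0.003],[0,0,10]],
    [[0.015,0.04,0.002],[0,0,10]],
  ],
  grip=1,
)

```text
clock: 2.65
eef_pos: [0.5144, -0.2, 0.1726]
eef_rot: [[0.653, -0.757, -0.013], [-0.757, -0.653, -0.004], [-0.006, 0.012, -1.0]]
force: [0.2, 0.4, 1.1]
finger_gap: 0.0854
```

```bash
python3 - <<'E'
from p import *
p,R=cur()
cap=np.array([.1365,-.9906,0]);Rg=tool(-82.1,-30);print(Rg.round(2))
tcp=np.array([.4560,-.2737,.008]); pre=tcp-.09*Rg[:,2]
plan(lin(p,R,pre,Rg,7)+lin(pre,Rg,tcp+Rg[:,2]*-.03,Rg,3))
E
```

```text
[[ 0.12 -0.99 -0.07]
 [-0.86 -0.14  0.5 ]
 [-0.5   0.   -0.87]]
t 2.65 pos [ 0.5144 -0.2     0.1726] R [[0.653, -0.757, -0.013], [-0.757, -0.653, -0.004], [-0.006, 0.012, -1.0]] j [-0.43  0.16  1.4  -0.01  1.59  2.  ] F [0.2 0.4 1.1] gap 0.0854
[[[0.008,0.017,0.013],[1.3,-4.2,4.6]],[[0.01,0.016,0.011],[1.4,-4.1,4.5]],[[0.012,0.015,0.01],[1.3,-4.2,4.6]],[[0.014,0.015,0.009],[1.3,-4.1,4.5]],[[0.016,0.013,0.008],[1.4,-4.2,4.6]],[[0.018,0.013,0.006],[1.3,-4.1,4.5]],[[0.018,0.011,0.005],[1.4,-4.2,4.6]],[[0.0,-0.0,0.019],[-0.0,0.0,-0.0]],[[0.0,-0.0,0.02],[-0.0,0.0,-0.0]],[[0.0,-0.0,0.02],[-0.0,0.0,-0.0]]]
end [ 0.4579 -0.2886  0.0346]
```

Request:
step_arm(
  rows=[
    [[0.008,0.017,0.013],[1.3,-4.2,4.6]],
    [[0.01,0.016,0.011],[1.4,-4.1,4.5]],
    [[0.012,0.015,0.01],[1.3,-4.2,4.6]],
    [[0.014,0.015,0.009],[1.3,-4.1,4.5]],
    [[0.016,0.013,0.008],[1.4,-4.2,4.6]],
    [[0.018,0.013,0.006],[1.3,-4.1,4.5]],
    [[0.018,0.011,0.005],[1.4,-4.2,4.6]],
    [[0,0,0.01],[0,0,0]],
    [[0,0,0.01],[0,0,0]],
  ],
)

```text
clock: 3.78
eef_pos: [0.4557, -0.3118, 0.0625]
eef_rot: [[0.095, -0.994, -0.063], [-0.851, -0.113, 0.512], [-0.516, 0.005, -0.857]]
force: [-0.4, -0.4, 1.2]
finger_gap: 0.0853
```

```bash
python3 - <<'E'
from p import *
from cell import viewer
s=state()
c=viewer.capture("wrist"); cv2.imwrite("pics/w1.png",c["frame"][:,:,::-1])
c=viewer.capture("scene"); crop(c,380,160,500,250,"s1")
Rg=tool(-82.1,-30); p,R=cur()
T=np.array([.4560,-.2737,.008]); plan(lin(p,R,T,Rg,4))
E
```

```text
t 3.77 pos [ 0.4557 -0.3118  0.0625] R [[0.095, -0.994, -0.063], [-0.851, -0.113, 0.512], [-0.516, 0.005, -0.857]] j [-0.82  0.57  1.2   0.32  1.82  2.21] F [-0.4 -0.4  1.2] gap 0.0853
t 3.88 pos [ 0.4553 -0.3108  0.062 ] R [[0.095, -0.993, -0.065], [-0.85, -0.114, 0.513], [-0.517, 0.006, -0.856]] j [-0.82  0.57  1.2   0.32  1.82  2.21] F [-0.4  0.6  0.1] gap 0.0854
[[[-0.001,-0.001,0.016],[-0.1,0.3,-0.3]],[[-0.001,-0.002,0.017],[-0.1,0.3,-0.4]],[[-0.001,-0.001,0.016],[-0.1,0.3,-0.3]],[[-0.001,-0.001,0.016],[-0.1,0.3,-0.3]]]
end [ 0.4556 -0.2739  0.0081]
```

View pics/w1.png

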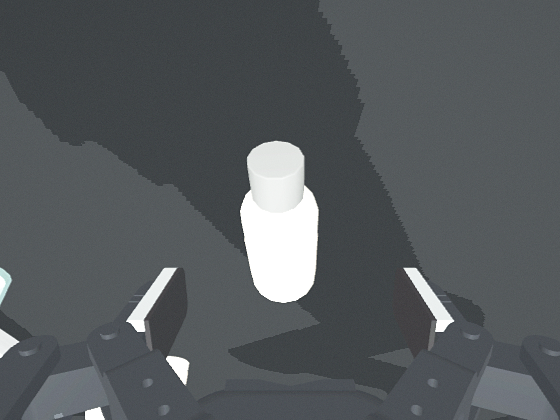

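View pics/s1.png

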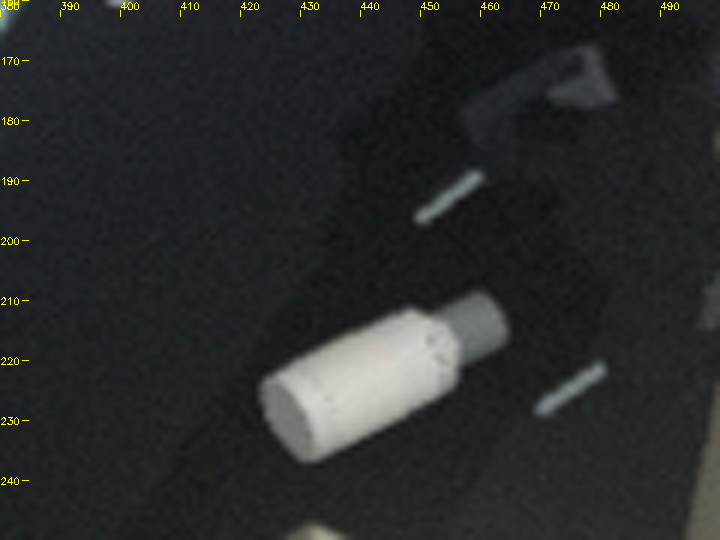

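The wrist view shows the fallen bottle at about (280,220), centred between the open jaws. I'll descend and grip.

Request:
step_arm(
  rows=[
    [[-0.001,-0.001,0.016],[0,0.3,-0.4]],
    [[-0.001,-0.002,0.017],[0,0.3,-0.4]],
    [[-0.001,-0.001,0.016],[0,0.3,-0.3]],
    [[-0.001,-0.001,0.016],[0,0.3,-0.3]],
    [[0,0,0],[0,0,0]],
  ],
)

```text
clock: 4.5
eef_pos: [0.4571, -0.2691, 0.0062]
eef_rot: [[0.128, -0.99, -0.063], [-0.859, -0.142, 0.492], [-0.495, -0.009, -0.869]]
force: [0.1, -0.9, -0.1]
finger_gap: 0.0857
```

Request:
step_arm(
  rows=[
    [[0,0,0],[0,0,0]],
    [[0,0,0],[0,0,0]],
    [[0,0,0],[0,0,0]],
    [[0,0,0],[0,0,0]],
    [[0,0,0],[0,0,0]],
    [[0,0,0],[0,0,0]],
  ],
  grip=0.3,
  squeeze=30,
)

```text
clock: 5.25
eef_pos: [0.4576, -0.2708, 0.0073]
eef_rot: [[0.128, -0.99, -0.061], [-0.86, -0.141, 0.49], [-0.493, -0.011, -0.87]]
force: [0.2, 0.2, -1.0]
finger_gap: 0.0414
```

```bash
cat > stand.py <<'E'
from p import *
cap=np.array([.1365,-.9906,0]);base=np.array([.4512,-.2385,.021])
R0=np.array([[0.128,-0.99,-0.061],[-0.86,-0.141,0.49],[-0.493,-0.011,-0.87]]);p0=np.array([0.4576,-0.2708,0.0073])
ct=R0.T@cap;ct[1]=0;ct/=np.linalg.norm(ct);bt=R0.T@(base-p0)
def Rf(head):
    # want R ct = Z, z_t horizontally along head
    al=np.degrees(np.arctan2(-ct[2],ct[0])) # ct=(cos al,0,-sin al)
    R=tool(head,90-al) # rotate about y by +: z-> z cos + x sin ; x up? check below
    return tool(head,-(90-al)) if (tool(head,-(90-al))@ct)[2]>.99 else R
print(ct.round(3),bt.round(4))
E
python3 - <<'E'
from stand import *
F=Rf(0);print(F.round(3),(F@ct).round(3)); b=bt.copy();b[1]=0
tb=np.array([.5598,-.0886,.003]); pf=tb-F@b; print("final tcp",pf)
p,R=cur(); print("angle",np.degrees(np.linalg.norm(Ro.from_matrix(R.T@F).as_rotvec())))
up=p+np.array([0,0,.05]); mid=pf+np.array([-.05,-.03,.14])
plan(lin(p,R,up,R,3)+lin(up,R,mid,F,14))
E
```

```text
[ 0.87   0.    -0.494] [-0.0354  0.0016  0.0043]
[[ 0.494  0.     0.87 ]
 [ 0.    -1.     0.   ]
 [ 0.87   0.    -0.494]] [-0.  0.  1.]
final tcp [ 0.57351946 -0.0886      0.03586285]
angle 115.07226221954538
t 5.25 pos [ 0.4576 -0.2708  0.0073] R [[0.128, -0.99, -0.061], [-0.86, -0.141, 0.49], [-0.493, -0.011, -0.87]] j [-0.77  0.56  1.33  0.32  1.67  2.19] F [ 0.2  0.2 -1. ] gap 0.0414
[[[-0.008,-0.0,-0.014],[0.0,0.0,0.0]],[[-0.008,-0.0,-0.015],[0.0,0.0,0.0]],[[-0.009,-0.001,-0.014],[0.0,0.0,0.0]],[[-0.013,-0.006,-0.003],[1.7,5.2,-6.2]],[[-0.012,-0.007,-0.003],[1.6,5.2,-6.1]],[[-0.01,-0.009,-0.004],[1.7,5.1,-6.2]],[[-0.009,-0.011,-0.005],[1.6,5.2,-6.2]],[[-0.008,-0.011,-0.005],[1.7,5.2,-6.1]],[[-0.006,-0.012,-0.005],[1.7,5.2,-6.2]],[[-0.004,-0.013,-0.006],[1.6,5.1,-6.1]],[[-0.002,-0.013,-0.005],[1.7,5.2,-6.2]],[[-0.0,-0.014,-0.005],[1.6,5.2,-6.2]],[[0.001,-0.014,-0.005],[1.7,5.2,-6.1]],[[0.004,-0.013,-0.004],[1.7,5.2,-6.2]],[[0.005,-0.014,-0.003],[1.6,5.1,-6.2]],[[0.007,-0.012,-0.002],[1.7,5.2,-6.1]],[[0.008,-0.012,-0.002],[1.6,5.2,-6.2]]]
end [ 0.523  -0.1185  0.1758]
```

Request:
step_arm(
  rows=[
    [[-0.008,0,-0.014],[0,0,0]],
    [[-0.008,0,-0.015],[0,0,0]],
    [[-0.009,-0.001,-0.014],[0,0,0]],
    [[-0.013,-0.006,-0.003],[1.7,5.2,-6.2]],
    [[-0.012,-0.007,-0.003],[1.6,5.2,-6.1]],
    [[-0.01,-0.009,-0.004],[1.7,5.1,-6.2]],
    [[-0.009,-0.011,-0.005],[1.6,5.2,-6.2]],
    [[-0.008,-0.011,-0.005],[1.7,5.2,-6.1]],
    [[-0.006,-0.012,-0.005],[1.7,5.2,-6.2]],
    [[-0.004,-0.013,-0.006],[1.6,5.1,-6.1]],
    [[-0.002,-0.013,-0.005],[1.7,5.2,-6.2]],
    [[0,-0.014,-0.005],[1.6,5.2,-6.2]],
    [[0.001,-0.014,-0.005],[1.7,5.2,-6.1]],
    [[0.004,-0.013,-0.004],[1.7,5.2,-6.2]],
    [[0.005,-0.014,-0.003],[1.6,5.1,-6.2]],
    [[0.007,-0.012,-0.002],[1.7,5.2,-6.1]],
    [[0.008,-0.012,-0.002],[1.6,5.2,-6.2]],
  ],
)

```text
clock: 7.38
eef_pos: [0.5218, -0.1091, 0.2034]
eef_rot: [[0.439, 0.036, 0.898], [0.057, -0.998, 0.012], [0.897, 0.046, -0.441]]
force: [-0.2, 0.3, -0.5]
finger_gap: 0.0411
```

```bash
python3 - <<'E'
from p import *
from cell import viewer
s=state()
c=viewer.capture("side"); crop(c,180,160,440,370,"d1")
c=viewer.capture("scene"); crop(c,240,150,480,330,"s2")
E
```

```text
t 7.38 pos [ 0.5218 -0.1091  0.2034] R [[0.439, 0.036, 0.898], [0.057, -0.998, 0.012], [0.897, 0.046, -0.441]] j [-0.52 -0.55  2.27  0.96  0.59  0.39] F [-0.2  0.3 -0.5] gap 0.0411
```

View pics/d1.png

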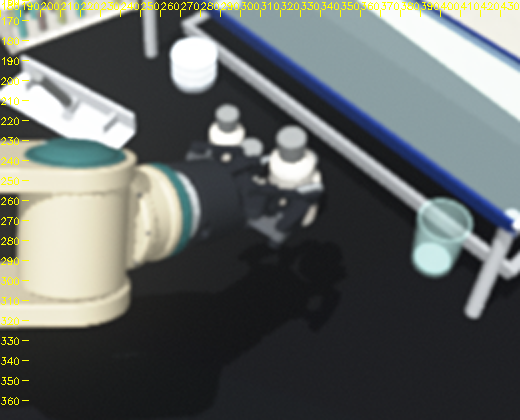

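View pics/s2.png

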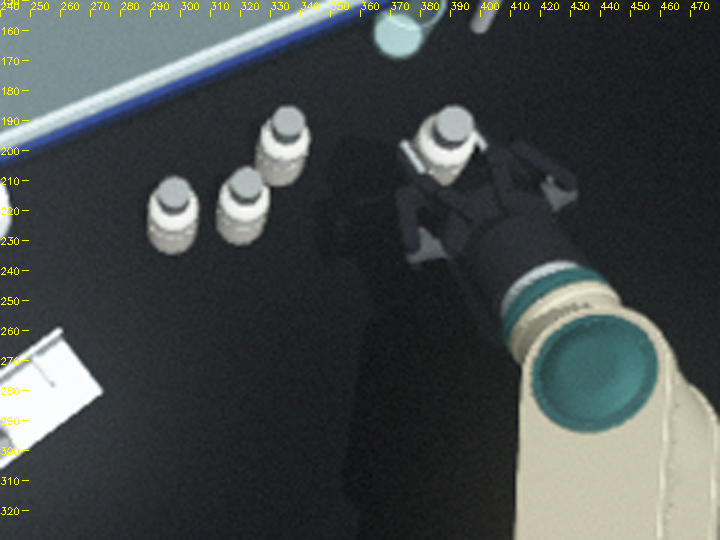

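```bash
python3 - <<'E'
from stand import *
F=Rf(0); b=bt.copy();b[1]=0
tb=np.array([.5598,-.0886,.005]); pf=tb-F@b
p,R=cur(); hi=pf+[-.0,0,.06]; 
plan(lin(p,R,hi,F,8)+lin(hi,F,pf,F,6)+[(pf,F)])
E
```

```text
[ 0.87   0.    -0.494] [-0.0354  0.0016  0.0043]
t 7.47 pos [ 0.5212 -0.1091  0.2017] R [[0.443, 0.034, 0.896], [0.054, -0.998, 0.012], [0.895, 0.043, -0.444]] j [-0.52 -0.55  2.27  0.96  0.59  0.4 ] F [ 0.5 -0.2 -1.3] gap 0.0411
[[[-0.009,-0.003,0.012],[-0.1,-0.4,0.4]],[[-0.008,-0.003,0.011],[-0.0,-0.4,0.4]],[[-0.009,-0.003,0.012],[-0.1,-0.4,0.4]],[[-0.008,-0.002,0.012],[-0.1,-0.4,0.4]],[[-0.008,-0.003,0.012],[-0.1,-0.4,0.3]],[[-0.009,-0.003,0.012],[-0.0,-0.4,0.4]],[[-0.008,-0.002,0.012],[-0.1,-0.4,0.4]],[[-0.008,-0.003,0.012],[-0.1,-0.4,0.4]],[[-0.009,-0.0,0.005],[0.0,-0.0,0.0]],[[-0.008,-0.0,0.005],[0.0,-0.0,0.0]],[[-0.009,-0.0,0.005],[0.0,-0.0,0.0]],[[-0.009,-0.0,0.004],[0.0,-0.0,0.0]],[[-0.008,-0.0,0.005],[0.0,-0.0,0.0]],[[-0.009,-0.0,0.005],[0.0,-0.0,0.0]],[[-0.0,-0.0,0.0],[0.0,-0.0,0.0]]]
end [ 0.5733 -0.0886  0.0382]
```

Request:
step_arm(
  rows=[
    [[-0.009,-0.003,0.012],[0,-0.4,0.4]],
    [[-0.008,-0.003,0.011],[0,-0.4,0.4]],
    [[-0.009,-0.003,0.012],[0,-0.4,0.4]],
    [[-0.008,-0.002,0.012],[0,-0.4,0.4]],
    [[-0.008,-0.003,0.012],[0,-0.4,0.3]],
    [[-0.009,-0.003,0.012],[0,-0.4,0.4]],
    [[-0.008,-0.002,0.012],[0,-0.4,0.4]],
    [[-0.008,-0.003,0.012],[0,-0.4,0.4]],
    [[0,0,0],[0,0,0]],
  ],
)

```text
clock: 8.6
eef_pos: [0.5795, -0.0871, 0.1052]
eef_rot: [[0.493, -0.002, 0.87], [-0.029, -0.999, 0.015], [0.869, -0.033, -0.493]]
force: [0.9, 0.3, -1.0]
finger_gap: 0.041
```

```bash
python3 - <<'E'
from stand import *
F=Rf(0); b=bt.copy();b[1]=0
tb=np.array([.5598,-.0886,.005]); pf=tb-F@b
p,R=cur()
plan(lin(p,R,pf,F,7))
from cell import viewer
c=viewer.capture("side"); crop(c,260,180,400,285,"d2")
E
```

```text
[ 0.87   0.    -0.494] [-0.0354  0.0016  0.0043]
t 8.6 pos [ 0.5795 -0.0871  0.1052] R [[0.493, -0.002, 0.87], [-0.029, -0.999, 0.015], [0.869, -0.033, -0.493]] j [-0.37 -0.16  2.18  1.29  0.35  0.13] F [ 0.9  0.3 -1. ] gap 0.041
[[[-0.009,0.001,0.004],[-0.1,-0.0,-0.2]],[[-0.009,0.0,0.004],[-0.1,-0.0,-0.3]],[[-0.008,0.0,0.004],[-0.2,-0.0,-0.2]],[[-0.009,0.001,0.004],[-0.1,-0.0,-0.3]],[[-0.009,0.0,0.004],[-0.1,-0.0,-0.2]],[[-0.009,0.0,0.004],[-0.1,-0.0,-0.2]],[[-0.009,0.001,0.004],[-0.1,-0.0,-0.3]]]
end [ 0.5733 -0.0889  0.0375]
```

View pics/d2.png

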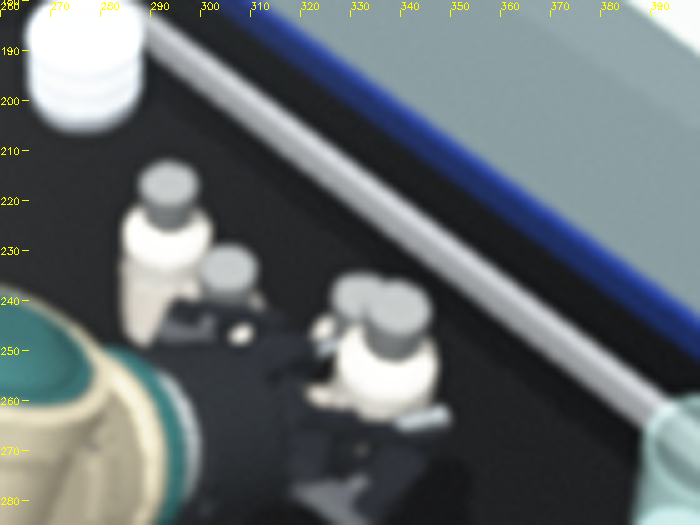

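```bash
python3 - <<'E'
from stand import *
F=Rf(20); b=bt.copy();b[1]=0
tb=np.array([.5598,-.0886,.005]); pf=tb-F@b; hi=pf+[0,0,.05]
p,R=cur(); print(pf)
plan(lin(p,R,hi,F,4)+lin(hi,F,pf,F,6)+[(pf,F)])
E
```

```text
[ 0.87   0.    -0.494] [-0.0354  0.0016  0.0043]
[ 0.57269208 -0.08390767  0.03786285]
t 8.65 pos [ 0.5796 -0.0874  0.1061] R [[0.492, -0.002, 0.871], [-0.029, -0.999, 0.014], [0.87, -0.032, -0.492]] j [-0.37 -0.16  2.18  1.29  0.35  0.13] F [ 0.1  0.  -1.1] gap 0.0411
[[[-0.005,-0.001,0.001],[4.2,-0.1,-2.9]],[[-0.005,-0.001,0.001],[4.1,-0.1,-2.8]],[[-0.004,-0.001,0.0],[4.2,-0.1,-2.9]],[[-0.005,-0.001,0.001],[4.1,-0.1,-2.9]],[[-0.007,0.0,0.004],[0.0,-0.0,0.0]],[[-0.008,0.0,0.005],[0.0,-0.0,0.0]],[[-0.007,0.0,0.004],[0.0,-0.0,0.0]],[[-0.007,0.0,0.004],[0.0,-0.0,0.0]],[[-0.007,0.0,0.004],[0.0,-0.0,0.0]],[[-0.008,0.0,0.004],[0.0,-0.0,0.0]],[[0.0,0.0,0.0],[0.0,-0.0,0.0]]]
end [ 0.5725 -0.084   0.0375]
```

Request:
step_arm(
  rows=[
    [[-0.005,-0.001,0.001],[4.2,0,-2.9]],
    [[-0.005,-0.001,0.001],[4.1,0,-2.8]],
    [[-0.004,-0.001,0],[4.2,0,-2.9]],
    [[-0.005,-0.001,0.001],[4.1,0,-2.9]],
    [[-0.007,0,0.004],[0,0,0]],
    [[-0.008,0,0.005],[0,0,0]],
    [[-0.007,0,0.004],[0,0,0]],
    [[-0.007,0,0.004],[0,0,0]],
    [[0,0,0],[0,0,0]],
  ],
)

```text
clock: 9.78
eef_pos: [0.5737, -0.0839, 0.058]
eef_rot: [[0.456, 0.348, 0.819], [0.169, -0.937, 0.304], [0.874, -0.0, -0.486]]
force: [0.1, -0.4, 0.1]
finger_gap: 0.041
```

```bash
python3 - <<'E'
from stand import *
F=Rf(20); b=bt.copy();b[1]=0
p,R=cur(); print("base now",(p+R@b).round(4),"cap",(R@ct).round(3))
tb=np.array([.5598,-.0886,.003]); pf=tb-F@b
plan(lin(p,R,pf,F,4)+[(pf,F)])
E
```

```text
[ 0.87   0.    -0.494] [-0.0354  0.0016  0.0043]
base now [ 0.5611 -0.0886  0.025 ] cap [-0.008 -0.003  1.   ]
t 9.78 pos [ 0.5737 -0.0839  0.058 ] R [[0.456, 0.348, 0.819], [0.169, -0.937, 0.304], [0.874, -0.0, -0.486]] j [-0.55  0.08  2.08  1.42  0.77 -0.35] F [ 0.1 -0.4  0.1] gap 0.041
[[[-0.005,-0.0,0.002],[-0.1,-0.1,0.0]],[[-0.005,-0.0,0.003],[-0.1,-0.1,0.1]],[[-0.005,-0.0,0.002],[-0.1,-0.2,0.0]],[[-0.005,-0.0,0.003],[-0.0,-0.1,0.1]],[[0.0,-0.0,0.0],[-0.0,0.0,-0.0]]]
end [ 0.5727 -0.0843  0.0357]
```

Request:
step_arm(
  rows=[
    [[-0.005,0,0.002],[0,-0.1,0]],
    [[-0.005,0,0.003],[0,-0.1,0]],
    [[-0.005,0,0.002],[0,-0.2,0]],
    [[-0.005,0,0.003],[0,-0.1,0]],
    [[0,0,0],[0,0,0]],
  ],
)

```text
clock: 10.4
eef_pos: [0.5728, -0.0843, 0.0344]
eef_rot: [[0.463, 0.348, 0.815], [0.172, -0.937, 0.303], [0.869, 0.0, -0.494]]
force: [-0.4, -0.3, 0.1]
finger_gap: 0.041
```

```bash
python3 - <<'E'
from stand import *
b=bt.copy();b[1]=0
s=state();p,R=cur(); print("base now",(p+R@b).round(4),"cap",(R@ct).round(3))
from cell import viewer
c=viewer.capture("scene"); crop(c,280,170,380,245,"s3")
c=viewer.capture("side"); crop(c,260,200,370,282,"d3")
E
```

```text
[ 0.87   0.    -0.494] [-0.0354  0.0016  0.0043]
t 10.4 pos [ 0.5728 -0.0843  0.0344] R [[0.463, 0.348, 0.815], [0.172, -0.937, 0.303], [0.869, 0.0, -0.494]] j [-0.55  0.14  2.08  1.46  0.76 -0.42] F [-0.4 -0.3  0.1] gap 0.041
base now [ 0.56   -0.0891  0.0016] cap [0. 0. 1.]
```

View pics/s3.png

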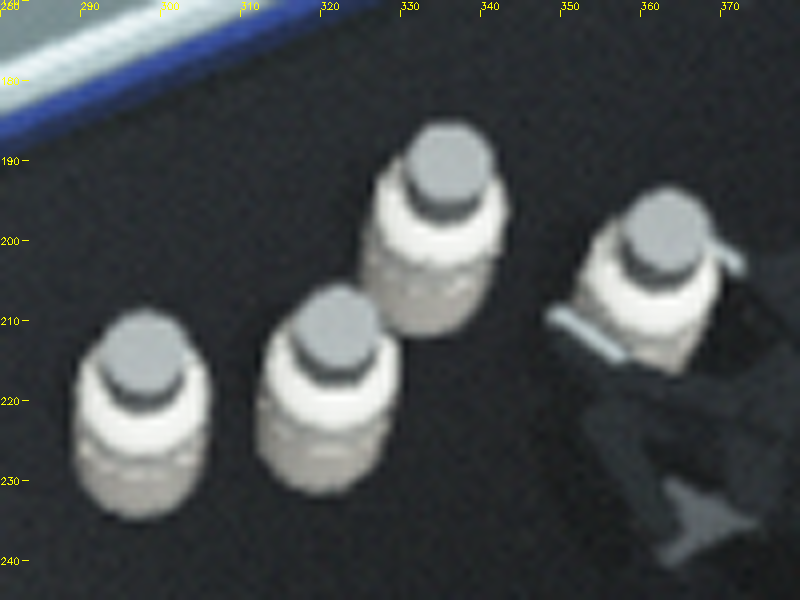

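View pics/d3.png

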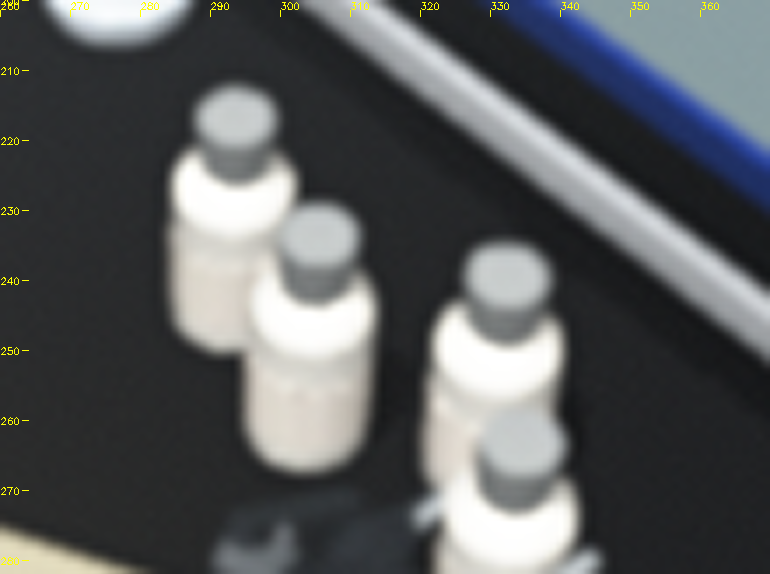

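The fallen bottle now stands upright in the jaws, with its cap at scene pixel (363,198), to the right of bottle c. I'll lower it until it touches, then release it.

Request:
step_arm(
  rows=[
    [[-0.002,0,0.001],[0,0,0]],
    [[0,0,0],[0,0,0]],
  ],
)

```text
clock: 10.75
eef_pos: [0.5732, -0.0847, 0.0331]
eef_rot: [[0.462, 0.348, 0.816], [0.173, -0.937, 0.302], [0.87, 0.002, -0.493]]
force: [-0.6, -0.5, -1.1]
finger_gap: 0.041
```

```bash
python3 - <<'E'
from m import *
T((363.4,198.5),(334.3,263.4),'d cap')
from p import *
state()
E
```

```text
a top .104 [0.5758 0.0777 0.102 ] res 0.0
b [0.5655 0.0185 0.1002] res 0.0004
c [ 0.6044 -0.0333  0.1017] res 0.0001
SE top L .034 [0.451  0.3897 0.0337] res 0.0017
SE top R [0.5158 0.1991 0.0363] res 0.0008
SE rear L .004 [0.3951 0.3702 0.0009] res 0.0007
SE rear R [ 0.4594  0.1798 -0.0017] res 0.0007
scene L [0.4526 0.3894 0.034 ]
scene R [0.5156 0.1993 0.034 ]
side L [0.4492 0.3893 0.034 ]
side R [0.5177 0.201  0.034 ]
scene RL [0.3952 0.3698 0.004 ]
scene RR [0.4588 0.1799 0.004 ]
d [ 0.45139576 -0.2376201   0.021     ] [ 0.46599951 -0.34384351  0.021     ] side cap [ 0.46523963 -0.34306784  0.021     ] base [ 0.45044177 -0.23603575  0.021     ]
shelf low L [0.6063 0.3248 0.1719] res 0.0007
shelf low R [ 0.6566 -0.2731  0.1756] res 0.001
post foot L [ 0.6196  0.3247 -0.0163] res 0.0012
post foot R [ 0.6711 -0.2582 -0.0084] res 0.0011
beaker base [ 0.68585391 -0.18087646  0.003     ] [ 0.68427772 -0.18347849  0.003     ]
dishes top [0.63359885 0.23689978 0.045     ] [0.63390587 0.22470257 0.045     ]
scene 245 203.8 [0.6135 0.1955 0.176 ]
scene 360 156.5 [ 0.6398 -0.1017  0.176 ]
side 262 151.8 [0.6058 0.2507 0.176 ]
side 425 271.2 [ 0.6501 -0.2505  0.176 ]
d cap [ 0.5612 -0.0891  0.1019] res 0.0005
t 10.75 pos [ 0.5732 -0.0847  0.0331] R [[0.462, 0.348, 0.816], [0.173, -0.937, 0.302], [0.87, 0.002, -0.493]] j [-0.55  0.14  2.07  1.47  0.76 -0.43] F [-0.6 -0.5 -1.1] gap 0.041
```

Request:
step_arm(
  rows=[
    [[0,0,0],[0,0,0]],
    [[0,0,0],[0,0,0]],
    [[0,0,0],[0,0,0]],
    [[0,0,-0.003],[0,0,0]],
    [[0,0,-0.008],[0,0,0]],
    [[0,0,-0.015],[0,0,0]],
    [[0,0,-0.02],[0,0,0]],
    [[0,0,-0.02],[0,0,0]],
    [[0,0,-0.02],[0,0,0]],
  ],
  grip=0.8,
)

```text
clock: 11.88
eef_pos: [0.5001, -0.1112, 0.0776]
eef_rot: [[0.461, 0.349, 0.815], [0.174, -0.937, 0.303], [0.87, 0.002, -0.493]]
force: [0.0, -0.2, -0.5]
finger_gap: 0.068
```

```bash
python3 - <<'E'
from p import *
from cell import viewer
s=state()
c=viewer.capture("scene"); crop(c,180,160,420,340,"s4")
E
```

```text
t 11.88 pos [ 0.5001 -0.1112  0.0776] R [[0.461, 0.349, 0.815], [0.174, -0.937, 0.303], [0.87, 0.002, -0.493]] j [-0.74 -0.12  2.22  1.29  0.93 -0.3 ] F [ 0.  -0.2 -0.5] gap 0.068
```

View pics/s4.png

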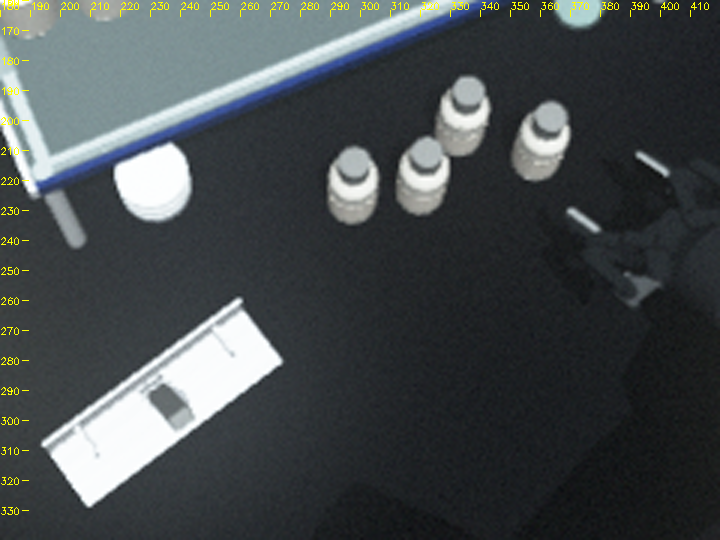

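```bash
python3 - <<'E'
from p import *
p,R=cur()
up=p+np.array([-.03,-.01,.10]); 
W=np.array([.44,.05,.26]);RW=tool(110,-15)
H=198.7; Rg=tool(H,-35); xs=np.array([np.cos(.326),np.sin(.326),0])
G=np.array([.4346,.2777,.074]); tcp=G+.021*Rg[:,2]; pre=tcp-.10*Rg[:,2]; print(Rg.round(2),tcp,pre)
for A,B in((R,RW),(RW,Rg)): print(np.degrees(np.linalg.norm(Ro.from_matrix(A.T@B).as_rotvec())))
Rm=R@Ro.from_rotvec(Ro.from_matrix(R.T@RW).as_rotvec()*.25).as_matrix()
plan(lin(p,R,up,Rm,4)+lin(up,Rm,W,RW,9))
E
```

```text
[[-0.78 -0.32  0.54]
 [-0.26  0.95  0.18]
 [-0.57  0.   -0.82]] [0.44600925 0.28156182 0.05679781] [0.3916795  0.26317221 0.13871301]
111.6516045398256
90.46699229279989
t 11.93 pos [ 0.4995 -0.1118  0.0785] R [[0.461, 0.349, 0.816], [0.174, -0.937, 0.303], [0.87, 0.002, -0.493]] j [-0.74 -0.12  2.22  1.29  0.94 -0.3 ] F [-0.7 -0.5  0.7] gap 0.0679
[[[0.018,-0.0,-0.019],[2.3,-3.7,-5.5]],[[0.016,0.0,-0.02],[2.3,-3.6,-5.5]],[[0.016,0.002,-0.022],[2.3,-3.7,-5.4]],[[0.013,0.002,-0.022],[2.3,-3.6,-5.5]],[[0.016,-0.015,-0.002],[3.1,-4.9,-7.3]],[[0.017,-0.012,-0.003],[3.1,-4.9,-7.3]],[[0.019,-0.01,-0.003],[3.0,-4.9,-7.3]],[[0.019,-0.008,-0.005],[3.1,-4.8,-7.3]],[[0.02,-0.006,-0.006],[3.1,-4.9,-7.3]],[[0.019,-0.004,-0.007],[3.0,-4.9,-7.3]],[[0.02,-0.002,-0.009],[3.1,-4.9,-7.3]],[[0.018,0.001,-0.011],[3.1,-4.9,-7.3]],[[0.018,0.002,-0.012],[3.1,-4.8,-7.3]]]
end [0.4402 0.0502 0.2602]
```

```bash
python3 - <<'E'
from p import *
p,R=cur()
up=p+np.array([-.005,0.01,.09]); 
W=np.array([.45,.05,.26]);RW=tool(110,-15)
Rm=R@Ro.from_rotvec(Ro.from_matrix(R.T@RW).as_rotvec()*.25).as_matrix()
plan(lin(p,R,up,Rm,4)+lin(up,Rm,W,RW,9))
E
```

```text
t 11.93 pos [ 0.4995 -0.1118  0.0785] R [[0.461, 0.349, 0.816], [0.174, -0.937, 0.303], [0.87, 0.002, -0.493]] j [-0.74 -0.12  2.22  1.29  0.94 -0.3 ] F [-0.7 -0.5  0.7] gap 0.0679
[[[0.019,-0.003,-0.011],[2.3,-3.7,-5.5]],[[0.019,-0.001,-0.013],[2.3,-3.6,-5.5]],[[0.018,-0.0,-0.014],[2.3,-3.7,-5.4]],[[0.018,0.001,-0.014],[2.3,-3.6,-5.5]],[[0.014,-0.014,-0.005],[3.1,-4.9,-7.3]],[[0.016,-0.012,-0.005],[3.1,-4.9,-7.3]],[[0.016,-0.01,-0.006],[3.0,-4.9,-7.3]],[[0.017,-0.008,-0.007],[3.1,-4.8,-7.3]],[[0.018,-0.006,-0.008],[3.1,-4.9,-7.3]],[[0.018,-0.005,-0.009],[3.0,-4.9,-7.3]],[[0.017,-0.003,-0.01],[3.1,-4.9,-7.3]],[[0.016,-0.002,-0.012],[3.1,-4.9,-7.3]],[[0.016,0.0,-0.013],[3.1,-4.8,-7.3]]]
end [0.4495 0.0501 0.2599]
```

Request:
step_arm(
  rows=[
    [[0.019,-0.003,-0.011],[2.3,-3.7,-5.5]],
    [[0.019,-0.001,-0.013],[2.3,-3.6,-5.5]],
    [[0.018,0,-0.014],[2.3,-3.7,-5.4]],
    [[0.018,0.001,-0.014],[2.3,-3.6,-5.5]],
    [[0.014,-0.014,-0.005],[3.1,-4.9,-7.3]],
    [[0.016,-0.012,-0.005],[3.1,-4.9,-7.3]],
    [[0.016,-0.01,-0.006],[3,-4.9,-7.3]],
    [[0.017,-0.008,-0.007],[3.1,-4.8,-7.3]],
    [[0.018,-0.006,-0.008],[3.1,-4.9,-7.3]],
    [[0.018,-0.005,-0.009],[3,-4.9,-7.3]],
    [[0.017,-0.003,-0.01],[3.1,-4.9,-7.3]],
    [[0.016,-0.002,-0.012],[3.1,-4.9,-7.3]],
    [[0.016,0,-0.013],[3.1,-4.8,-7.3]],
  ],
  grip=1,
)

```text
clock: 13.55
eef_pos: [0.4448, 0.0544, 0.2626]
eef_rot: [[-0.363, 0.928, 0.079], [0.886, 0.37, -0.279], [-0.288, -0.031, -0.957]]
force: [-0.1, 0.3, -0.1]
finger_gap: 0.0853
```

```bash
cat > tgt.py <<'E'
from p import *
H=198.7; Rg=tool(H,-35); G=np.array([.4346,.2777,.074]); tcp=G+.021*Rg[:,2]; pre=tcp-.09*Rg[:,2]
E
python3 - <<'E'
from tgt import *
p,R=cur(); print(np.degrees(np.linalg.norm(Ro.from_matrix(R.T@Rg).as_rotvec())))
hi=pre+[0,0,.06]
plan(lin(p,R,hi,Rg,11))
E
```

```text
88.76601614879382
t 13.55 pos [0.4448 0.0544 0.2626] R [[-0.363, 0.928, 0.079], [0.886, 0.37, -0.279], [-0.288, -0.031, -0.957]] j [ 0.22 -0.19  1.59 -0.3   1.71 -0.21] F [-0.1  0.3 -0.1] gap 0.0853
[[[0.02,0.003,0.001],[-3.6,-1.4,-7.1]],[[0.02,0.006,-0.0],[-3.6,-1.5,-7.1]],[[0.019,0.008,0.0],[-3.5,-1.4,-7.1]],[[0.018,0.011,0.001],[-3.6,-1.5,-7.0]],[[0.017,0.012,0.0],[-3.6,-1.4,-7.1]],[[0.015,0.014,0.002],[-3.6,-1.5,-7.1]],[[0.012,0.016,0.001],[-3.6,-1.4,-7.1]],[[0.011,0.018,0.003],[-3.5,-1.5,-7.1]],[[0.009,0.018,0.003],[-3.6,-1.4,-7.1]],[[0.007,0.019,0.004],[-3.6,-1.5,-7.1]],[[0.004,0.02,0.006],[-3.6,-1.4,-7.0]]]
end [0.3973 0.2652 0.1905]
```

Request:
step_arm(
  rows=[
    [[0.02,0.003,0.001],[-3.6,-1.4,-7.1]],
    [[0.02,0.006,0],[-3.6,-1.5,-7.1]],
    [[0.019,0.008,0],[-3.5,-1.4,-7.1]],
    [[0.018,0.011,0.001],[-3.6,-1.5,-7]],
    [[0.017,0.012,0],[-3.6,-1.4,-7.1]],
    [[0.015,0.014,0.002],[-3.6,-1.5,-7.1]],
    [[0.012,0.016,0.001],[-3.6,-1.4,-7.1]],
    [[0.011,0.018,0.003],[-3.5,-1.5,-7.1]],
    [[0.009,0.018,0.003],[-3.6,-1.4,-7.1]],
    [[0.007,0.019,0.004],[-3.6,-1.5,-7.1]],
    [[0.004,0.02,0.006],[-3.6,-1.4,-7]],
  ],
)

```text
clock: 14.92
eef_pos: [0.3884, 0.2743, 0.1862]
eef_rot: [[-0.754, -0.375, 0.539], [-0.308, 0.927, 0.214], [-0.579, -0.005, -0.815]]
force: [-0.3, 0.1, -0.2]
finger_gap: 0.0856
```

```bash
python3 - <<'E'
from tgt import *
p,R=cur()
plan(lin(p,R,pre,Rg,4))
from cell import viewer
c=viewer.capture("wrist"); cv2.imwrite("pics/w2.png",c["frame"][:,:,::-1])
# predicted grip/bar in wrist image
Tw=np.eye(4);Tw[:3,:3]=R;Tw[:3,3]=p; Tc=Tw@np.array(c["T_tool_cam"])
xs=np.array([np.cos(.326),np.sin(.326),0]);O=np.array([.4838,.2944,0]);ys=np.array([-xs[1],xs[0],0]);Z=np.array([0,0,1])
for n,q in(("grip",G),("bartop",O-.0145*xs+.116*(-np.sin(.4887)*xs+np.cos(.4887)*Z)),("rearL",O-.06*xs+.1*ys+.004*Z),("rearR",O-.06*xs-.1*ys+.004*Z),("faceL",O+.1*ys+.034*Z),("faceR",O-.1*ys+.034*Z)): print(n,proj(c,q,Tc).round(1))
E
```

```text
t 14.93 pos [0.3884 0.2743 0.1862] R [[-0.754, -0.375, 0.539], [-0.308, 0.927, 0.214], [-0.579, -0.005, -0.815]] j [ 0.62 -0.54  2.09 -0.17  1.   -1.29] F [-0.3  0.1 -0.2] gap 0.0856
[[[0.007,-0.003,0.012],[0.4,0.1,0.7]],[[0.007,-0.003,0.012],[0.5,0.1,0.7]],[[0.007,-0.003,0.012],[0.4,0.1,0.8]],[[0.007,-0.003,0.012],[0.4,0.1,0.7]]]
end [0.3972 0.2646 0.1309]
grip [271.5 159.4]
bartop [270.5 172.7]
rearL [392.7  98.5]
rearR [153.4  85.7]
faceL [379.6 172.4]
faceR [161.9 162.7]
```

View pics/w2.png

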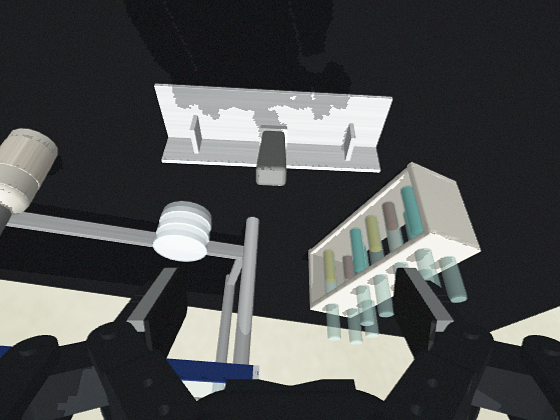

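The wrist view matches my predicted straightedge corners to within 2 px, with the bar top at about (271,178). I'll approach and grip.

Request:
step_arm(
  rows=[
    [[0.007,-0.003,0.012],[0.4,0.1,0.7]],
    [[0.007,-0.003,0.012],[0.5,0.1,0.7]],
    [[0.007,-0.003,0.012],[0.4,0.1,0.8]],
    [[0.007,-0.003,0.012],[0.4,0.1,0.7]],
    [[0,0,0],[0,0,0]],
  ],
)

```text
clock: 15.6
eef_pos: [0.3969, 0.263, 0.1243]
eef_rot: [[-0.78, -0.315, 0.54], [-0.259, 0.949, 0.179], [-0.569, 0.0, -0.822]]
force: [0.7, 0.1, -0.4]
finger_gap: 0.0853
```

```bash
python3 - <<'E'
from tgt import *
p,R=cur()
plan(lin(p,R,tcp,Rg,7)); print(tcp)
E
```

```text
t 15.6 pos [0.3969 0.263  0.1243] R [[-0.78, -0.315, 0.54], [-0.259, 0.949, 0.179], [-0.569, 0.0, -0.822]] j [ 0.6  -0.46  2.16 -0.21  0.87 -1.2 ] F [ 0.7  0.1 -0.4] gap 0.0853
[[[-0.001,0.0,0.012],[-0.0,-0.0,-0.0]],[[-0.0,0.001,0.012],[-0.1,-0.1,-0.1]],[[-0.001,-0.0,0.013],[0.0,-0.0,-0.0]],[[-0.001,0.0,0.012],[-0.0,-0.1,-0.1]],[[-0.0,0.0,0.012],[-0.0,-0.0,-0.0]],[[-0.001,0.001,0.012],[-0.1,-0.0,-0.0]],[[-0.001,-0.0,0.012],[0.0,-0.1,-0.1]]]
end [0.4461 0.2816 0.0574]
[0.44600925 0.28156182 0.05679781]
```

Request:
step_arm(
  rows=[
    [[-0.001,0,0.012],[0,0,0]],
    [[-0.001,0,0.012],[0,0,0]],
    [[-0.001,0,0.012],[0,0,0]],
    [[-0.001,0,0.012],[0,0,0]],
    [[-0.001,0,0.012],[0,0,0]],
    [[0,0,0.011],[0,0,0]],
    [[0,0,0],[0,0,0]],
  ],
)

```text
clock: 16.48
eef_pos: [0.443, 0.2787, 0.071]
eef_rot: [[-0.778, -0.314, 0.545], [-0.256, 0.95, 0.182], [-0.575, 0.002, -0.818]]
force: [-0.2, 0.4, 0.6]
finger_gap: 0.0855
```

```bash
python3 - <<'E'
from tgt import *
p,R=cur(); state(); print((R.T@(tcp-p)).round(4))
from cell import viewer
c=viewer.capture("scene"); crop(c,185,240,285,315,"s5")
E
```

```text
t 16.48 pos [0.443  0.2787 0.071 ] R [[-0.778, -0.314, 0.545], [-0.256, 0.95, 0.182], [-0.575, 0.002, -0.818]] j [ 0.57 -0.21  2.09 -0.22  0.68 -1.19] F [-0.2  0.4  0.6] gap 0.0855
[0.0051 0.0017 0.0138]
```

View pics/s5.png

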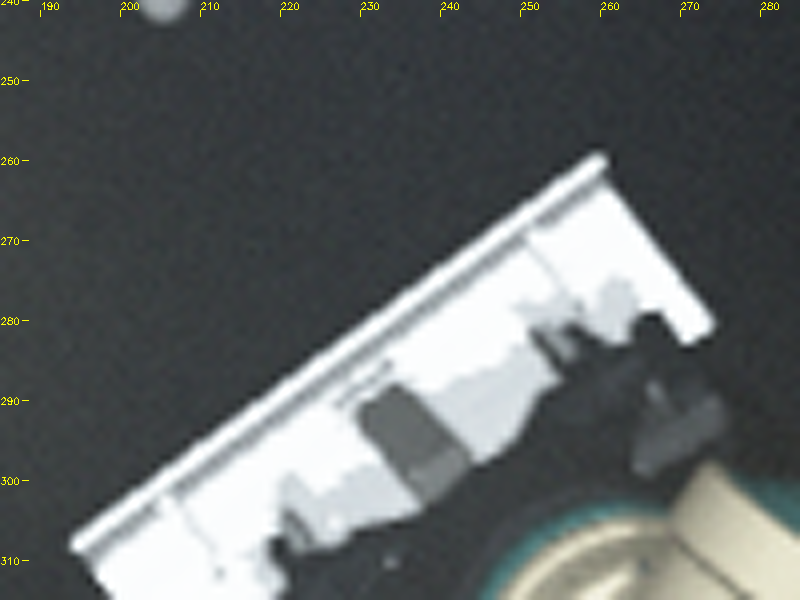

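Request:
step_arm(
  rows=[
    [[0.002,0.001,0.005],[0,0,0]],
    [[0.002,0.001,0.005],[0,0,0]],
    [[0.001,0,0.003],[0,0,0]],
    [[0,0,0],[0,0,0]],
  ],
)

```text
clock: 17.02
eef_pos: [0.4459, 0.2824, 0.0585]
eef_rot: [[-0.776, -0.314, 0.547], [-0.255, 0.949, 0.183], [-0.577, 0.003, -0.817]]
force: [-0.1, 0.2, 0.1]
finger_gap: 0.0851
```

Request:
step_arm(
  rows=[
    [[0,0,0],[0,0,0]],
    [[0,0,0],[0,0,0]],
    [[0,0,0],[0,0,0]],
    [[0,0,0],[0,0,0]],
    [[0,0,0],[0,0,0]],
    [[0,0,0],[0,0,0]],
    [[0,0,0],[0,0,0]],
  ],
  grip=0,
  squeeze=60,
)

```text
clock: 17.9
eef_pos: [0.4461, 0.2825, 0.059]
eef_rot: [[-0.775, -0.314, 0.548], [-0.255, 0.949, 0.184], [-0.578, 0.003, -0.816]]
force: [-0.6, -0.0, -0.5]
finger_gap: 0.0185
```

```bash
python3 - <<'E'
from tgt import *
p,R=cur(); state(); print((R.T@(tcp-p)).round(4))
from cell import viewer
c=viewer.capture("scene"); crop(c,185,240,285,315,"s6")
E
```

```text
t 17.9 pos [0.4461 0.2825 0.059 ] R [[-0.775, -0.314, 0.548], [-0.255, 0.949, 0.184], [-0.578, 0.003, -0.816]] j [ 0.57 -0.17  2.09 -0.24  0.64 -1.17] F [-0.6 -0.  -0.5] gap 0.0185
[ 0.0016 -0.0009  0.0016]
```

View pics/s6.png

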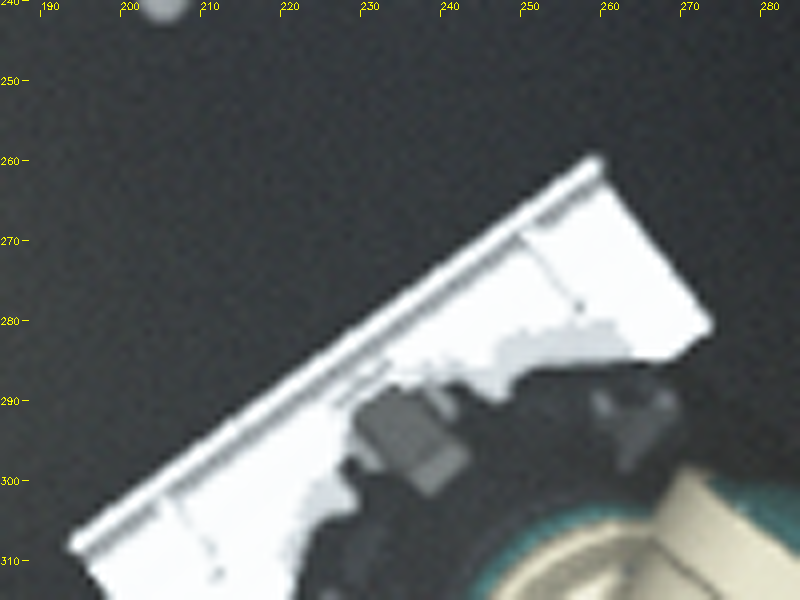

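```bash
cat > se.py <<'E'
from p import *
p0=np.array([0.4461,0.2825,0.059]);R0=np.array([[-0.775,-0.314,0.548],[-0.255,0.949,0.184],[-0.578,0.003,-0.816]])
U,_,V=np.linalg.svd(R0);R0=U@V
O0=np.array([.4838,.2944,0]);Y0=.323
E0=np.array([.629,.026,0]);t=.089
xh=np.array([np.cos(t),np.sin(t),0]);yh=np.array([-np.sin(t),np.cos(t),0])
def Rz(a): return Ro.from_euler('z',a).as_matrix()
def tp(O,yaw): return O+Rz(yaw-Y0)@(p0-O0), Rz(yaw-Y0)@R0
def S(x,y,z=0): return E0+x*xh+y*yh+np.array([0,0,z])
def where():
    p,R=cur(); M=R@R0.T; yaw=Y0+np.arctan2(M[1,0],M[0,0]); O=p-M@(p0-O0); tilt=np.degrees(Ro.from_matrix(Rz(-(yaw-Y0))@M).as_rotvec())
    d=O-E0; print("SE x_shelf",round(d@xh,4),"y",round(d@yh,4),"z",round(O[2],4),"yaw-t deg",round(np.degrees(yaw-t),2),"tilt",tilt.round(2))
E
python3 - <<'E'
from se import *
where(); p,R=cur()
Os=S(-.135,-.026,.012)
L=[]
up=p+[0,0,.015]
L+=lin(p,R,up,R,3)
for k in range(1,15):
    f=k/14; O=O0+(Os-O0)*f; O[2]=.012+.003*(1-f); L.append(tp(O,Y0+(t-Y0)*f))
plan(L)
E
```

```text
SE x_shelf -0.1208 y 0.2802 z 0.0 yaw-t deg 13.41 tilt [-0.04  0.03  0.  ]
t 17.95 pos [0.4461 0.2825 0.059 ] R [[-0.775, -0.314, 0.548], [-0.255, 0.949, 0.183], [-0.578, 0.002, -0.816]] j [ 0.57 -0.17  2.09 -0.24  0.64 -1.17] F [ 0.4 -0.1  0.6] gap 0.0193
[[[-0.003,0.0,-0.004],[0.0,0.0,0.0]],[[-0.003,0.0,-0.004],[0.0,0.0,0.0]],[[-0.003,0.0,-0.004],[0.0,0.0,0.0]],[[0.005,-0.02,-0.004],[0.5,-0.0,0.8]],[[0.005,-0.021,-0.003],[0.6,-0.0,0.8]],[[0.004,-0.02,-0.003],[0.5,-0.0,0.8]],[[0.004,-0.021,-0.002],[0.6,-0.1,0.7]],[[0.004,-0.021,-0.003],[0.5,0.0,0.8]],[[0.004,-0.021,-0.002],[0.6,0.0,0.8]],[[0.003,-0.021,-0.002],[0.6,0.0,0.8]],[[0.003,-0.021,-0.002],[0.5,0.0,0.8]],[[0.003,-0.021,-0.002],[0.6,0.0,0.8]],[[0.002,-0.021,-0.001],[0.5,0.0,0.7]],[[0.002,-0.021,-0.002],[0.6,0.0,0.8]],[[0.002,-0.021,-0.001],[0.5,0.0,0.8]],[[0.001,-0.021,-0.0],[0.6,0.0,0.8]],[[0.001,-0.021,-0.001],[0.5,0.0,0.8]]]
end [ 0.4576 -0.0145  0.0711]
```

Request:
step_arm(
  rows=[
    [[-0.003,0,-0.004],[0,0,0]],
    [[-0.003,0,-0.004],[0,0,0]],
    [[-0.003,0,-0.004],[0,0,0]],
    [[-0.003,0,-0.004],[0,0,0]],
    [[0.005,-0.02,-0.004],[0.5,0,0.8]],
    [[0.005,-0.021,-0.003],[0.6,0,0.8]],
    [[0.004,-0.02,-0.003],[0.5,0,0.8]],
    [[0.004,-0.021,-0.002],[0.6,0,0.7]],
    [[0.004,-0.021,-0.003],[0.5,0,0.8]],
    [[0.004,-0.021,-0.002],[0.6,0,0.8]],
    [[0.003,-0.021,-0.002],[0.6,0,0.8]],
    [[0.003,-0.021,-0.002],[0.5,0,0.8]],
    [[0.003,-0.021,-0.002],[0.6,0,0.8]],
    [[0.002,-0.021,-0.001],[0.5,0,0.7]],
    [[0.002,-0.021,-0.002],[0.6,0,0.8]],
    [[0.002,-0.021,-0.001],[0.5,0,0.8]],
    [[0.001,-0.021,0],[0.6,0,0.8]],
    [[0.001,-0.021,-0.001],[0.5,0,0.8]],
  ],
  squeeze=80,
)

```text
clock: 20.2
eef_pos: [0.4566, -0.0233, 0.0815]
eef_rot: [[-0.813, -0.082, 0.577], [-0.067, 0.997, 0.048], [-0.579, 0.0, -0.816]]
force: [-0.1, 0.9, -2.2]
finger_gap: 0.0191
```

```bash
python3 - <<'E'
from se import *
where(); state()
from cell import viewer
c=viewer.capture("scene"); crop(c,220,150,420,300,"s7"); pickle.dump(c,open("s7.pkl","wb"))
c=viewer.capture("side"); crop(c,170,190,400,360,"d7"); pickle.dump(c,open("d7.pkl","wb"))
E
```

```text
SE x_shelf -0.1365 y -0.0347 z 0.0225 yaw-t deg -0.2 tilt [-0.12 -0.09 -0.  ]
t 20.2 pos [ 0.4566 -0.0233  0.0815] R [[-0.813, -0.082, 0.577], [-0.067, 0.997, 0.048], [-0.579, 0.0, -0.816]] j [-0.25 -0.5   2.28  0.27  0.79 -2.03] F [-0.1  0.9 -2.2] gap 0.0191
```

View pics/s7.png

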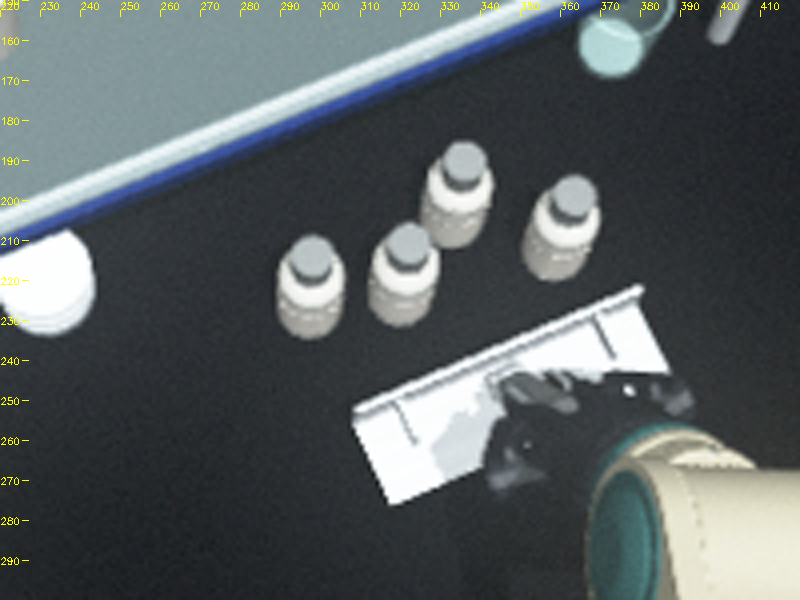

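View pics/d7.png

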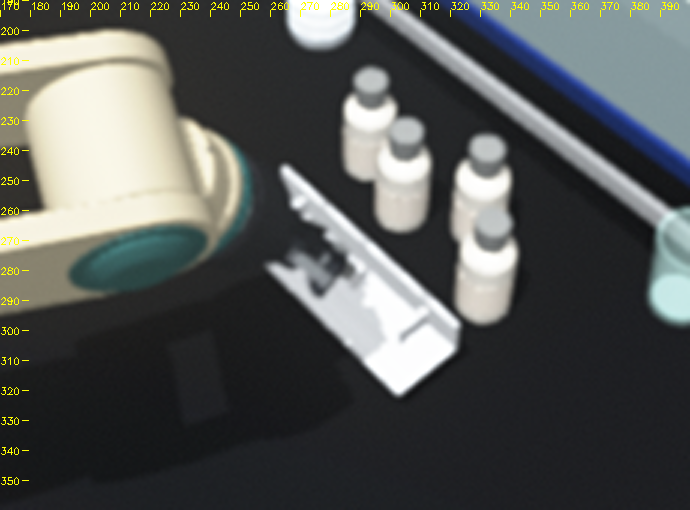

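```bash
python3 - <<'E'
from se import *
c=pickle.load(open("s7.pkl","rb"));d=pickle.load(open("d7.pkl","rb"))
L,_=tri([ray(c,(307.8,252.2)),ray(d,(263.3,245))]);R_,_=tri([ray(c,(379.8,221.5)),ray(d,(322.2,297.5))])
print(L,R_)
for z in(.0565,.053):
    L=onplane(c,(307.8,252.2),z);R_=onplane(c,(379.8,221.5),z)
    m=(L+R_)/2; dd=L-R_; print(np.linalg.norm(dd),"yaw",np.arctan2(-dd[0],dd[1]),"t",t, "shelf",(m-E0)@xh,(m-E0)@yh)
p,R=cur()
O=S(-.135,-.026,0.0005); Pd,Rd=tp(O,t); plan(lin(p,R,Pd+[0,0,.003],Rd,6))
E
```

```text
[0.48716971 0.08087109 0.05208194] [ 0.50444198 -0.12001392  0.05271949]
0.20074145978973354 yaw 0.08206402530481839 t 0.089 shelf -0.13773515490571897 -0.032572378843388414
0.20130781398759753 yaw 0.08206402530481838 t 0.089 shelf -0.1369159475209917 -0.033392738720155975
t 20.3 pos [ 0.4568 -0.024   0.0817] R [[-0.813, -0.08, 0.577], [-0.065, 0.997, 0.046], [-0.579, 0.0, -0.815]] j [-0.25 -0.5   2.28  0.27  0.79 -2.03] F [-0.4 -0.6 -2.3] gap 0.0188
[[[0.002,0.002,0.003],[-0.1,0.0,-0.0]],[[0.001,0.001,0.002],[-0.0,0.0,-0.1]],[[0.002,0.002,0.003],[-0.1,0.0,0.0]],[[0.002,0.001,0.003],[-0.0,0.0,-0.0]],[[0.001,0.002,0.003],[-0.1,0.0,-0.0]],[[0.002,0.001,0.002],[-0.0,0.1,-0.1]]]
end [ 0.4571 -0.0149  0.0628]
```

Request:
step_arm(
  rows=[
    [[0.002,0.002,0.003],[0,0,0]],
    [[0.002,0.001,0.003],[0,0,0]],
    [[0.002,0.002,0.003],[0,0,0]],
    [[0.002,0.001,0.003],[0,0,0]],
    [[0.001,0.002,0.003],[0,0,0]],
    [[0,0,0],[0,0,0]],
  ],
)

```text
clock: 21.05
eef_pos: [0.457, -0.0132, 0.0625]
eef_rot: [[-0.813, -0.084, 0.576], [-0.068, 0.997, 0.049], [-0.578, 0.001, -0.816]]
force: [-0.2, -0.5, -1.8]
finger_gap: 0.019
```

```bash
python3 - <<'E'
from se import *
where(); p,R=cur()
O=S(-.135,-.026,0.000); Pd,Rd=tp(O,t); plan(lin(p,R,Pd,Rd,4))
E
```

```text
SE x_shelf -0.1353 y -0.0246 z 0.0035 yaw-t deg -0.12 tilt [-0.13 -0.03 -0.  ]
t 21.05 pos [ 0.457  -0.0132  0.0625] R [[-0.813, -0.084, 0.576], [-0.068, 0.997, 0.049], [-0.578, 0.001, -0.816]] j [-0.22 -0.46  2.29  0.26  0.73 -2.01] F [-0.2 -0.5 -1.8] gap 0.019
[[[0.0,-0.0,0.001],[-0.0,-0.0,-0.0]],[[0.001,-0.001,0.001],[-0.1,-0.0,-0.0]],[[0.0,-0.0,0.0],[-0.0,-0.0,-0.0]],[[0.001,-0.001,0.001],[-0.1,-0.0,-0.0]]]
end [ 0.4573 -0.0152  0.0589]
```

Request:
step_arm(
  rows=[
    [[0.001,0,0.001],[0,0,0]],
    [[0.001,-0.001,0.001],[0,0,0]],
    [[0,0,0],[0,0,0]],
  ],
)

```text
clock: 21.42
eef_pos: [0.4568, -0.0144, 0.0598]
eef_rot: [[-0.813, -0.083, 0.576], [-0.068, 0.997, 0.049], [-0.578, 0.0, -0.816]]
force: [-0.2, 0.3, -2.9]
finger_gap: 0.0192
```

```bash
python3 - <<'E'
from se import *
where(); p,R=cur(); state(0)
q,Q=tp(S(-.095,-.026,.0005),t); plan(lin(p,R,q,Q,8))
E
```

```text
SE x_shelf -0.1356 y -0.0259 z 0.0008 yaw-t deg -0.13 tilt [-0.13 -0.06 -0.  ]
t 21.43 pos [ 0.4568 -0.0144  0.0598] R [[-0.813, -0.083, 0.576], [-0.068, 0.997, 0.049], [-0.578, 0.0, -0.816]] j [-0.22 -0.46  2.3   0.26  0.72 -2.02] F [-0.2  0.3 -2.9] gap 0.0192
[[[-0.004,-0.0,0.003],[-0.0,0.0,-0.0]],[[-0.004,-0.0,0.003],[-0.0,0.0,-0.0]],[[-0.004,-0.0,0.003],[-0.1,0.0,-0.0]],[[-0.004,-0.0,0.003],[0.0,0.0,-0.0]],[[-0.005,-0.0,0.003],[-0.0,0.0,-0.0]],[[-0.004,-0.0,0.003],[-0.0,0.0,-0.0]],[[-0.004,-0.0,0.003],[-0.1,0.0,-0.0]],[[-0.004,-0.0,0.003],[0.0,0.0,-0.0]]]
end [ 0.4974 -0.011   0.0593]
```

Request:
step_arm(
  rows=[
    [[-0.0041,0,0.0029],[0,0,0]],
    [[-0.0041,0,0.0029],[0,0,0]],
    [[-0.0041,0,0.0029],[0,0,0]],
    [[-0.0041,0,0.0029],[0,0,0]],
    [[-0.0041,0,0.0029],[0,0,0]],
    [[-0.0041,0,0.0029],[0,0,0]],
    [[-0.0041,0,0.0029],[0,0,0]],
    [[-0.0041,0,0.0029],[0,0,0]],
    [[-0.0041,0,0.0029],[0,0,0]],
    [[-0.0041,0,0.0029],[0,0,0]],
  ],
)

```text
clock: 22.68
eef_pos: [0.5104, -0.0101, 0.06]
eef_rot: [[-0.813, -0.083, 0.576], [-0.068, 0.997, 0.048], [-0.578, 0.0, -0.816]]
force: [-2.5, -0.8, -1.3]
finger_gap: 0.0187
```

```bash
python3 - <<'E'
from se import *
where(); state()
from cell import viewer
c=viewer.capture("scene"); crop(c,220,150,420,300,"s8")
c=viewer.capture("side"); crop(c,240,190,400,310,"d8")
E
```

```text
SE x_shelf -0.0818 y -0.0264 z 0.001 yaw-t deg -0.15 tilt [-0.13 -0.06 -0.  ]
t 22.68 pos [ 0.5104 -0.0101  0.06  ] R [[-0.813, -0.083, 0.576], [-0.068, 0.997, 0.048], [-0.578, 0.0, -0.816]] j [-0.17 -0.25  2.15  0.24  0.66 -1.97] F [-2.5 -0.8 -1.3] gap 0.0187
```

View pics/s8.png

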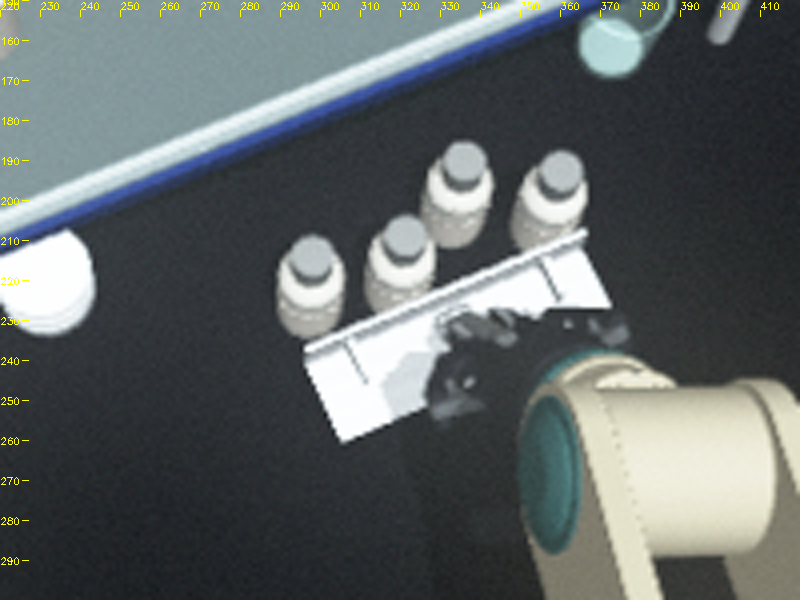

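View pics/d8.png

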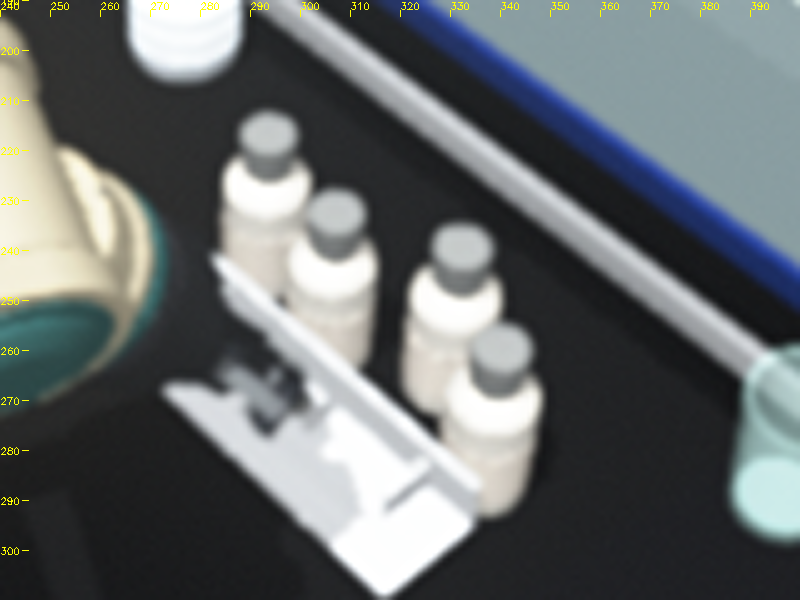

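Request:
step_arm(
  rows=[
    [[-0.0041,0,0.0029],[0,0,0]],
    [[-0.0041,0,0.0029],[0,0,0]],
    [[-0.0041,0,0.0029],[0,0,0]],
    [[-0.0041,0,0.0029],[0,0,0]],
    [[-0.0041,0,0.0029],[0,0,0]],
    [[-0.0041,0,0.0029],[0,0,0]],
    [[-0.0041,0,0.0029],[0,0,0]],
    [[-0.0041,0,0.0029],[0,0,0]],
    [[-0.0041,0,0.0029],[0,0,0]],
    [[-0.0041,0,0.0029],[0,0,0]],
  ],
)

```text
clock: 24.02
eef_pos: [0.5635, -0.0056, 0.0597]
eef_rot: [[-0.814, -0.083, 0.575], [-0.068, 0.997, 0.049], [-0.577, 0.001, -0.816]]
force: [-3.3, -1.0, 0.2]
finger_gap: 0.0193
```

```bash
python3 - <<'E'
from se import *
where(); state()
from cell import viewer
c=viewer.capture("scene"); crop(c,220,150,420,300,"s9")
c=viewer.capture("side"); crop(c,240,190,400,310,"d9")
E
```

```text
SE x_shelf -0.0286 y -0.0266 z 0.0007 yaw-t deg -0.13 tilt [-0.14 -0.   -0.  ]
t 24.02 pos [ 0.5635 -0.0056  0.0597] R [[-0.814, -0.083, 0.575], [-0.068, 0.997, 0.049], [-0.577, 0.001, -0.816]] j [-0.14 -0.08  2.    0.22  0.63 -1.93] F [-3.3 -1.   0.2] gap 0.0193
```

View pics/s9.png

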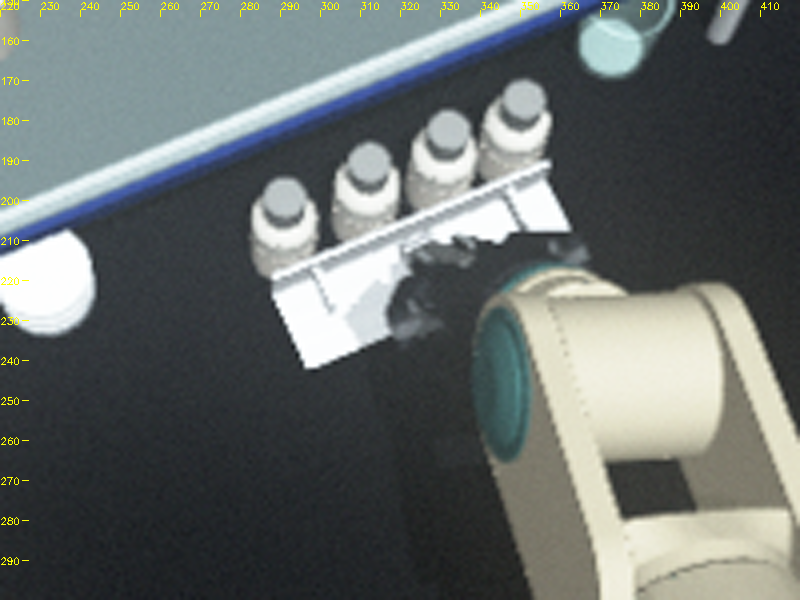

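View pics/d9.png

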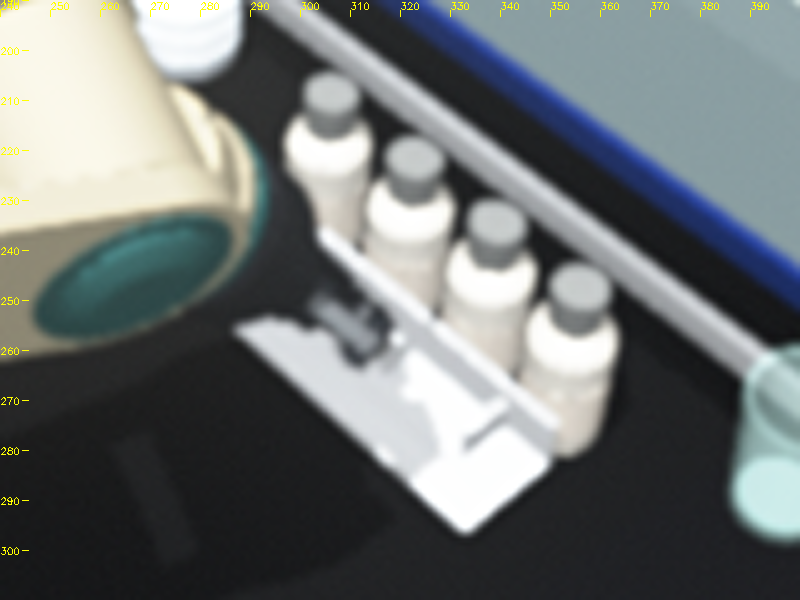

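All four bottles are upright in one row on the face. I'll keep pushing.

Request:
step_arm(
  rows=[
    [[-0.0041,0,0.0029],[0,0,0]],
    [[-0.0041,0,0.0029],[0,0,0]],
    [[-0.0041,0,0.0029],[0,0,0]],
    [[-0.0041,0,0.0029],[0,0,0]],
    [[-0.0041,0,0.0029],[0,0,0]],
    [[-0.0041,0,0.0029],[0,0,0]],
    [[-0.0041,0,0.0029],[0,0,0]],
    [[-0.0041,0,0.0029],[0,0,0]],
    [[-0.0033,0,0.0023],[0,0,0]],
    [[-0.0025,0,0.0018],[0,0,0]],
  ],
)

```text
clock: 25.38
eef_pos: [0.6138, -0.0013, 0.0595]
eef_rot: [[-0.814, -0.083, 0.575], [-0.068, 0.997, 0.049], [-0.577, 0.001, -0.817]]
force: [-4.5, -0.5, 0.1]
finger_gap: 0.0188
```

```bash
python3 - <<'E'
from se import *
where(); state()
from cell import viewer
c=viewer.capture("scene"); crop(c,220,120,420,270,"s10")
c=viewer.capture("side"); crop(c,260,160,420,280,"d10")
E
```

```text
SE x_shelf 0.0218 y -0.0268 z 0.0004 yaw-t deg -0.13 tilt [-0.14  0.02  0.  ]
t 25.38 pos [ 0.6138 -0.0013  0.0595] R [[-0.814, -0.083, 0.575], [-0.068, 0.997, 0.049], [-0.577, 0.001, -0.817]] j [-0.11  0.06  1.86  0.2   0.62 -1.89] F [-4.5 -0.5  0.1] gap 0.0188
```

View pics/s10.png

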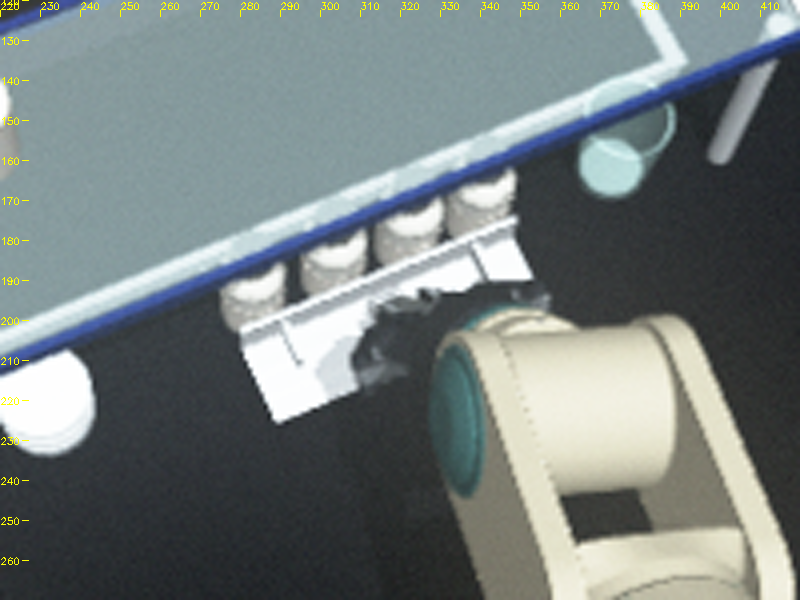

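View pics/d10.png

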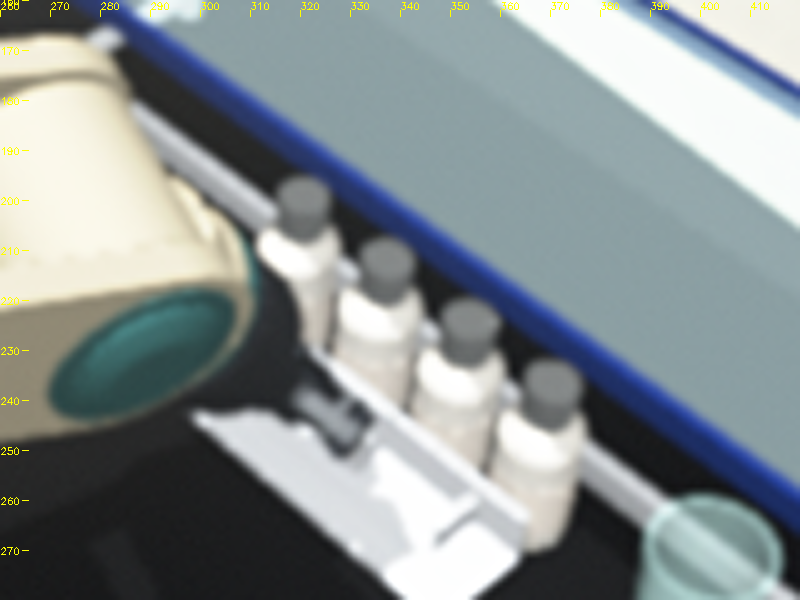

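Request:
step_arm(
  rows=[
    [[-0.002,0,0.0014],[0,0,0]],
    [[-0.002,0,0.0014],[0,0,0]],
    [[-0.002,0,0.0014],[0,0,0]],
    [[-0.002,0,0.0014],[0,0,0]],
    [[-0.002,0,0.0014],[0,0,0]],
  ],
)

```text
clock: 26.1
eef_pos: [0.6264, -0.0003, 0.0594]
eef_rot: [[-0.814, -0.083, 0.575], [-0.067, 0.997, 0.049], [-0.577, 0.001, -0.817]]
force: [-2.9, -0.8, -1.0]
finger_gap: 0.0189
```

```bash
python3 - <<'E'
from se import *
where(); state()
E
```

```text
SE x_shelf 0.0345 y -0.0269 z 0.0003 yaw-t deg -0.14 tilt [-0.14  0.04  0.  ]
t 26.1 pos [ 6.264e-01 -3.000e-04  5.940e-02] R [[-0.814, -0.083, 0.575], [-0.067, 0.997, 0.049], [-0.577, 0.001, -0.817]] j [-0.11  0.1   1.82  0.19  0.62 -1.88] F [-2.9 -0.8 -1. ] gap 0.0189
```

Request:
step_arm(
  rows=[
    [[-0.0012,0,0.0008],[0,0,0]],
    [[-0.0012,0,0.0008],[0,0,0]],
  ],
)

```text
clock: 26.35
eef_pos: [0.6295, -0.0, 0.0594]
eef_rot: [[-0.814, -0.083, 0.575], [-0.068, 0.997, 0.049], [-0.577, 0.001, -0.817]]
force: [-4.2, 0.2, -0.9]
finger_gap: 0.0192
```

Request:
step_arm(
  rows=[
    [[-0.0012,0,0.0008],[0,0,0]],
  ],
)

```text
clock: 26.48
eef_pos: [0.631, 0.0001, 0.0594]
eef_rot: [[-0.814, -0.083, 0.575], [-0.068, 0.997, 0.049], [-0.577, 0.001, -0.817]]
force: [-3.6, 0.0, -0.9]
finger_gap: 0.0191
```

Request:
step_arm(
  rows=[
    [[-0.0012,0,0.0008],[0,0,0]],
  ],
)

```text
clock: 26.6
eef_pos: [0.6324, 0.0002, 0.0594]
eef_rot: [[-0.814, -0.083, 0.574], [-0.068, 0.997, 0.049], [-0.577, 0.001, -0.817]]
force: [-11.2, -2.5, 4.9]
finger_gap: 0.0189
```

```bash
python3 - <<'E'
from se import *
where(); state()
from cell import viewer
c=viewer.capture("side"); crop(c,260,160,420,280,"d11"); pickle.dump(c,open("d11.pkl","wb"))
c=viewer.capture("scene"); crop(c,260,130,380,220,"s11")
E
```

```text
SE x_shelf 0.0405 y -0.0269 z 0.0004 yaw-t deg -0.13 tilt [-0.16  0.06  0.  ]
t 26.6 pos [6.324e-01 2.000e-04 5.940e-02] R [[-0.814, -0.083, 0.574], [-0.068, 0.997, 0.049], [-0.577, 0.001, -0.817]] j [-0.11  0.11  1.8   0.19  0.63 -1.88] F [-11.2  -2.5   4.9] gap 0.0189
```

View pics/d11.png

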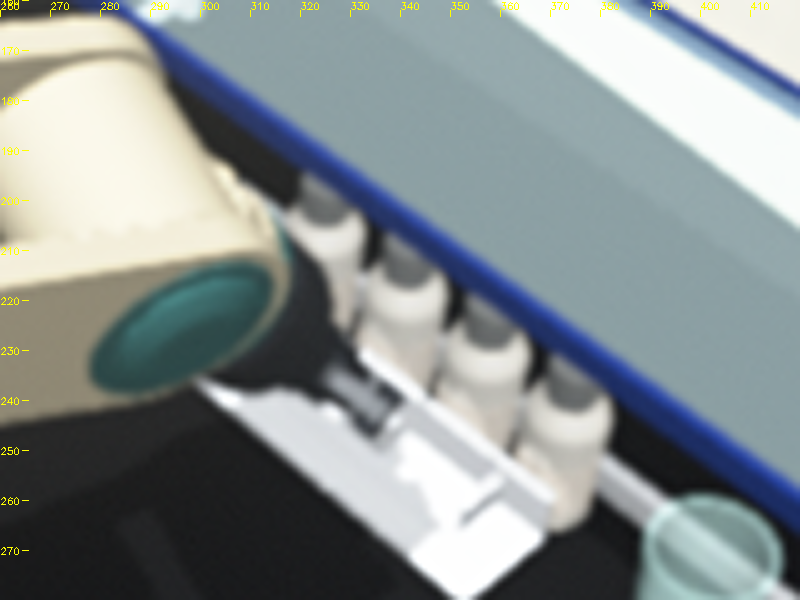

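View pics/s11.png

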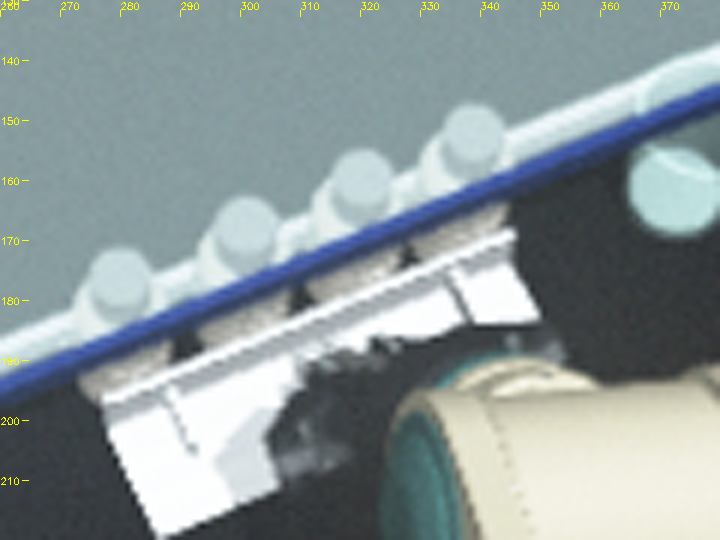

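Request:
step_arm(
  rows=[
    [[-0.0008,0,0.0006],[0,0,0]],
  ],
)

```text
clock: 26.82
eef_pos: [0.6327, 0.0002, 0.0594]
eef_rot: [[-0.816, -0.084, 0.573], [-0.069, 0.996, 0.049], [-0.575, 0.001, -0.818]]
force: [-24.4, -2.8, 15.2]
finger_gap: 0.019
```

```bash
python3 - <<'E'
from se import *
where(); s=state(); print(np.round(s["moment"],2))
E
```

```text
SE x_shelf 0.0406 y -0.0269 z 0.0002 yaw-t deg -0.09 tilt [-0.21  0.19  0.  ]
t 26.82 pos [6.327e-01 2.000e-04 5.940e-02] R [[-0.816, -0.084, 0.573], [-0.069, 0.996, 0.049], [-0.575, 0.001, -0.818]] j [-0.11  0.11  1.8   0.19  0.63 -1.88] F [-24.4  -2.8  15.2] gap 0.019
[-0.06  2.44  0.29]
```

Request:
step_arm(
  rows=[
    [[0.001,0,-0.0007],[0,0,0]],
    [[0.002,0,-0.0014],[0,0,0]],
    [[0.0033,0,-0.0023],[0,0,0]],
    [[0.0041,0,-0.0029],[0,0,0]],
    [[0.0041,0,-0.0029],[0,0,0]],
    [[0.005,0,-0.0036],[0,0,0]],
    [[0.005,0,-0.0036],[0,0,0]],
  ],
)

```text
clock: 27.7
eef_pos: [0.6018, -0.0025, 0.0602]
eef_rot: [[-0.814, -0.084, 0.575], [-0.068, 0.996, 0.049], [-0.577, 0.0, -0.817]]
force: [0.6, -0.4, -1.7]
finger_gap: 0.0187
```

```bash
python3 - <<'E'
from se import *
where(); s=state(); print(np.round(s["moment"],2))
p,R=cur();q,Q=tp(S(-.12,-.027,.001),t);plan(lin(p,R,q,Q,18))
from cell import viewer
c=viewer.capture("side"); crop(c,260,160,420,280,"d12")
c=viewer.capture("scene"); crop(c,260,130,380,220,"s12")
E
```

```text
SE x_shelf 0.0098 y -0.0269 z 0.0011 yaw-t deg -0.1 tilt [-0.18  0.04  0.  ]
t 27.7 pos [ 0.6018 -0.0025  0.0602] R [[-0.814, -0.084, 0.575], [-0.068, 0.996, 0.049], [-0.577, 0.0, -0.817]] j [-0.12  0.03  1.89  0.2   0.63 -1.9 ] F [ 0.6 -0.4 -1.7] gap 0.0187
[-0.11  0.58 -0.05]
t 27.7 pos [ 0.6018 -0.0025  0.0602] R [[-0.814, -0.084, 0.575], [-0.068, 0.996, 0.049], [-0.577, 0.0, -0.817]] j [-0.12  0.03  1.89  0.2   0.63 -1.9 ] F [ 0.6 -0.4 -1.7] gap 0.0187
[[[0.006,-0.0,-0.004],[-0.0,-0.0,0.0]],[[0.006,-0.0,-0.004],[-0.0,-0.0,0.0]],[[0.006,-0.0,-0.004],[-0.0,-0.0,0.0]],[[0.006,-0.0,-0.005],[-0.0,-0.0,0.0]],[[0.006,-0.0,-0.004],[-0.1,-0.0,0.0]],[[0.005,-0.0,-0.004],[0.0,-0.0,0.0]],[[0.006,-0.0,-0.004],[0.0,-0.0,0.0]],[[0.006,-0.0,-0.004],[0.0,-0.0,0.0]],[[0.006,-0.0,-0.004],[0.0,-0.0,0.0]],[[0.006,-0.001,-0.005],[-0.0,-0.1,0.0]],[[0.006,0.0,-0.004],[-0.0,0.0,0.0]],[[0.006,0.0,-0.004],[-0.0,0.0,0.0]],[[0.006,0.0,-0.004],[-0.0,0.0,0.0]],[[0.006,0.0,-0.004],[-0.0,0.0,0.0]],[[0.005,0.0,-0.004],[-0.1,0.0,0.0]],[[0.006,0.0,-0.005],[0.0,0.0,0.0]],[[0.006,0.0,-0.004],[0.0,0.0,0.0]],[[0.006,0.0,-0.004],[0.0,0.0,0.0]]]
end [ 0.4725 -0.0145  0.0602]
```

View pics/d12.png

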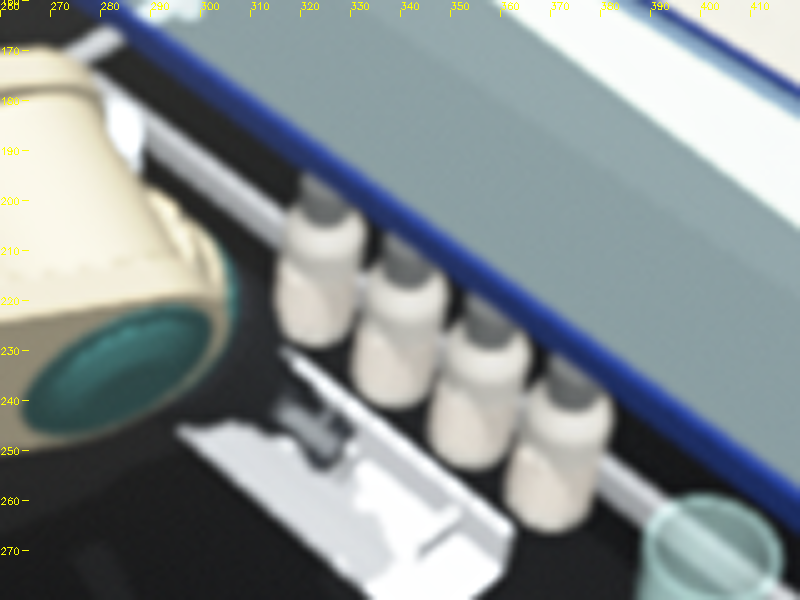

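View pics/s12.png

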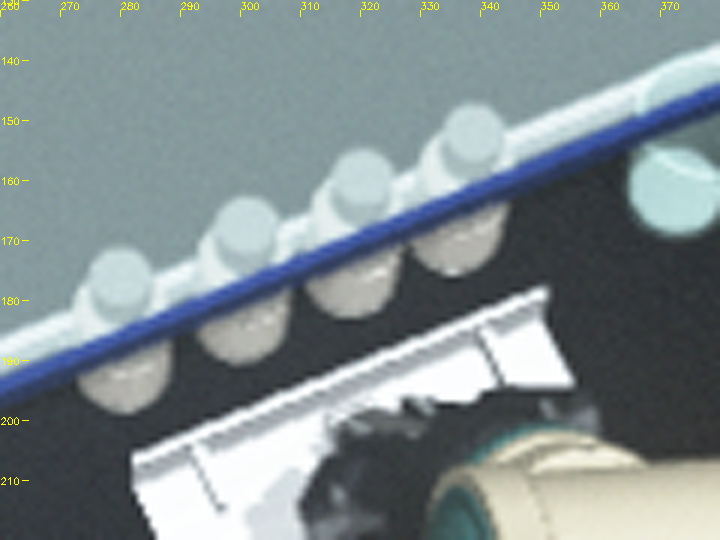

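The bottles stay upright in a straight row and the straightedge has come away cleanly. I'll draw it fully out.

Request:
step_arm(
  rows=[
    [[0.0058,0,-0.0041],[0,0,0]],
    [[0.0058,0,-0.0041],[0,0,0]],
    [[0.0058,0,-0.0041],[0,0,0]],
    [[0.0058,0,-0.0041],[0,0,0]],
    [[0.0058,0,-0.0041],[0,0,0]],
    [[0.0058,0,-0.0041],[0,0,0]],
    [[0.0058,0,-0.0041],[0,0,0]],
    [[0.0058,0,-0.0041],[0,0,0]],
    [[0.0058,0,-0.0041],[0,0,0]],
    [[0.0058,0,-0.0041],[0,0,0]],
    [[0.0058,0,-0.0041],[0,0,0]],
    [[0.0058,0,-0.0041],[0,0,0]],
    [[0.0058,0,-0.0041],[0,0,0]],
    [[0.0058,0,-0.0041],[0,0,0]],
    [[0.0058,0,-0.0041],[0,0,0]],
    [[0.004,0,-0.0028],[0,0,0]],
    [[0.002,0,-0.0014],[0,0,0]],
    [[0,0,0],[0,0,0]],
  ],
)

```text
clock: 30.05
eef_pos: [0.4803, -0.0128, 0.0606]
eef_rot: [[-0.813, -0.084, 0.576], [-0.068, 0.996, 0.048], [-0.578, -0.0, -0.816]]
force: [0.4, -1.1, -2.5]
finger_gap: 0.019
```

```bash
python3 - <<'E'
from se import *
where(); s=state(); print(np.round(s["moment"],2))
E
```

```text
SE x_shelf -0.112 y -0.0264 z 0.0016 yaw-t deg -0.11 tilt [-0.18 -0.04 -0.  ]
t 30.05 pos [ 0.4803 -0.0128  0.0606] R [[-0.813, -0.084, 0.576], [-0.068, 0.996, 0.048], [-0.578, -0.0, -0.816]] j [-0.2  -0.36  2.23  0.25  0.69 -2.  ] F [ 0.4 -1.1 -2.5] gap 0.019
[-0.01  0.51 -0.03]
```

Request:
step_arm(
  rows=[
    [[0.001,0,0.0014],[0,0,0]],
    [[0,0,0],[0,0,0]],
  ],
)

```text
clock: 30.3
eef_pos: [0.4807, -0.0129, 0.0591]
eef_rot: [[-0.813, -0.084, 0.576], [-0.068, 0.996, 0.048], [-0.578, -0.0, -0.816]]
force: [-0.9, -0.4, -1.5]
finger_gap: 0.019
```

Request:
step_arm(
  rows=[
    [[0,0,0],[0,0,0]],
    [[0,0,0],[0,0,0]],
    [[0,0,0],[0,0,0]],
    [[0,0,0],[0,0,0]],
    [[0,0,0],[0,0,0]],
  ],
  grip=1,
)

```text
clock: 30.92
eef_pos: [0.482, -0.0131, 0.0606]
eef_rot: [[-0.811, -0.083, 0.579], [-0.069, 0.997, 0.048], [-0.581, -0.001, -0.814]]
force: [-0.1, 0.2, -0.3]
finger_gap: 0.0853
```

```bash
python3 - <<'E'
from se import *
where(); s=state()
from cell import viewer
c=viewer.capture("scene"); crop(c,260,150,400,255,"s13")
E
```

```text
SE x_shelf -0.1102 y -0.0268 z 0.0017 yaw-t deg -0.13 tilt [-0.16 -0.26 -0.  ]
t 30.93 pos [ 0.482  -0.0131  0.0606] R [[-0.811, -0.083, 0.579], [-0.069, 0.997, 0.048], [-0.581, -0.001, -0.814]] j [-0.2  -0.36  2.23  0.26  0.69 -2.  ] F [-0.1  0.2 -0.3] gap 0.0853
```

View pics/s13.png

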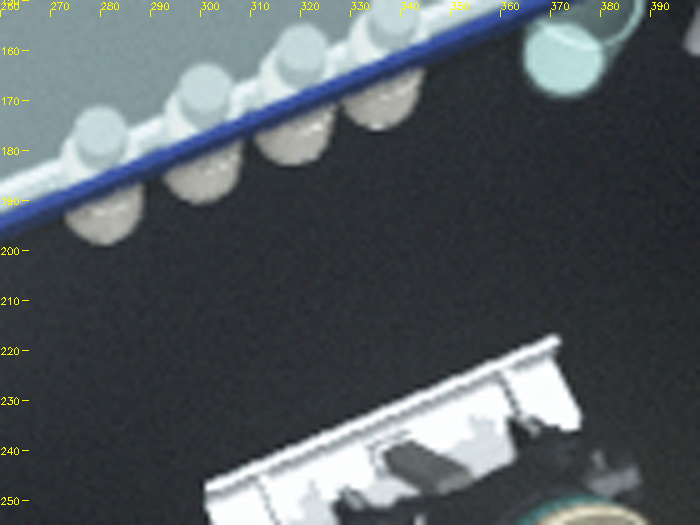

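Request:
step_arm(
  rows=[
    [[-0.0038,0,-0.0115],[0,0,0]],
    [[-0.0038,0,-0.0115],[0,0,0]],
    [[-0.0038,0,-0.0115],[0,0,0]],
    [[-0.0038,0,-0.0115],[0,0,0]],
    [[-0.0038,0,-0.0115],[0,0,0]],
    [[-0.0038,0,-0.0115],[0,0,0]],
    [[-0.0038,0,-0.0115],[0,0,0]],
    [[-0.0038,0,-0.0115],[0,0,0]],
    [[-0.0038,0,-0.0115],[0,0,0]],
    [[-0.0038,0,-0.0115],[0,0,0]],
    [[-0.0038,0,-0.0115],[0,0,0]],
    [[0,0,0],[0,0,0]],
  ],
)

```text
clock: 32.48
eef_pos: [0.4402, -0.0164, 0.196]
eef_rot: [[-0.81, -0.083, 0.58], [-0.069, 0.997, 0.047], [-0.582, -0.002, -0.813]]
force: [-0.7, -0.1, 0.3]
finger_gap: 0.0855
```

```bash
python3 - <<'E'
from se import *
s=state()
from cell import viewer
for n in("scene","side","wrist"):
    c=viewer.capture(n); cv2.imwrite(f"pics/{n}_f.png",cv2.resize(c["frame"][:,:,::-1],(800,600))); pickle.dump(c,open(n+"_f.pkl","wb"))
E
```

```text
t 32.48 pos [ 0.4402 -0.0164  0.196 ] R [[-0.81, -0.083, 0.58], [-0.069, 0.997, 0.047], [-0.582, -0.002, -0.813]] j [-0.24 -0.7   2.16  0.21  1.09 -1.93] F [-0.7 -0.1  0.3] gap 0.0855
```

View pics/scene_f.png

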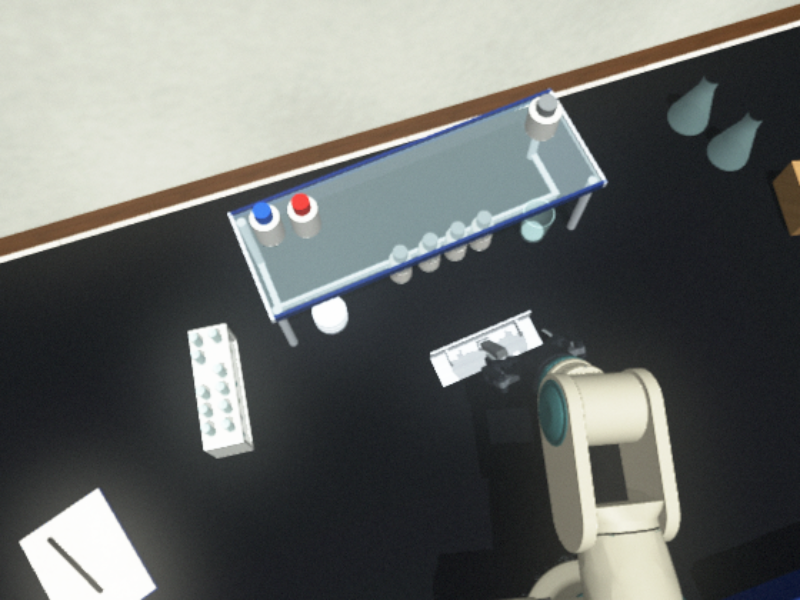

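View pics/side_f.png

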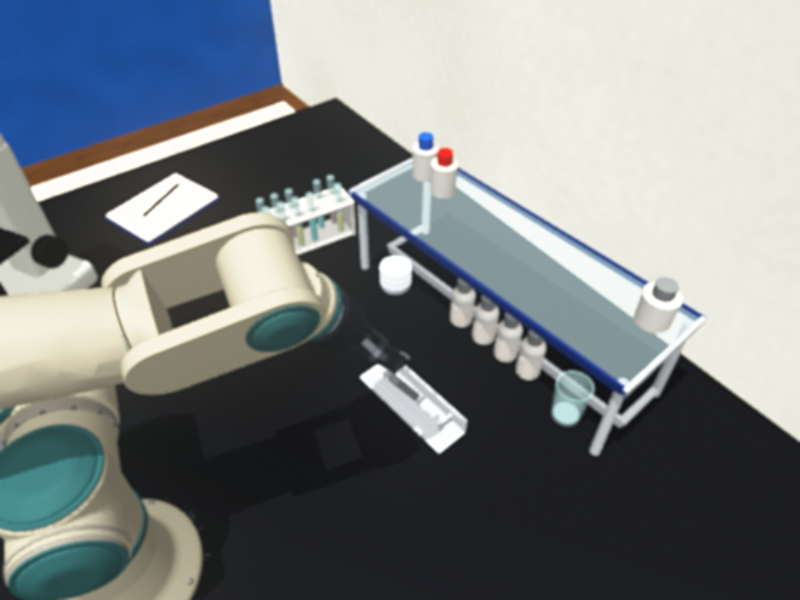

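View pics/wrist_f.png

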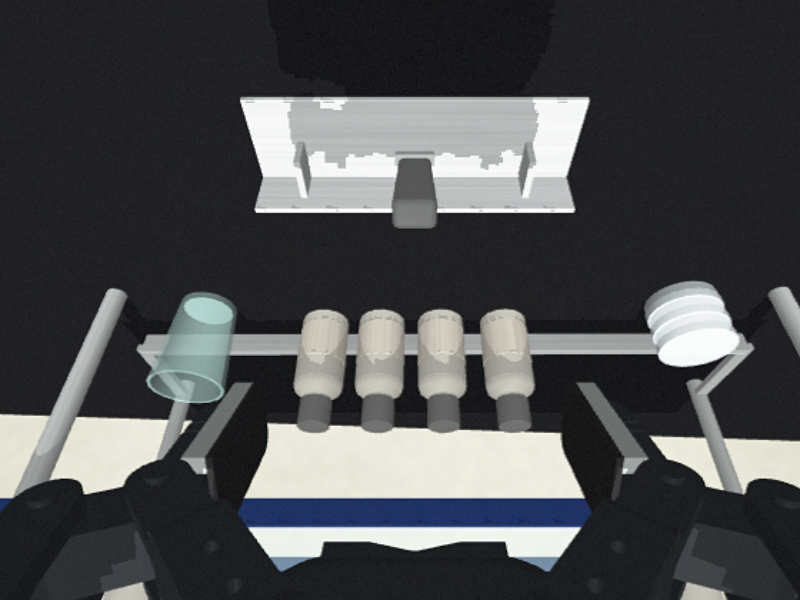

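The final views agree. In the wrist view the four bottles stand upright in a straight row against the rail, with bases at row ~312. The straightedge is flat on its foot in front of the shelf, nothing touches the gripper, and the beaker, dishes and rack are where they were. I'll hand the job in.

```bash
python3 - <<'E'
from cell import ticket,status
print(ticket.job_done())
E
```

```text
the job is handed in; nothing more can be done
None
```

The job is done and handed in at about 32.5 s of the 64 s allowed; no verdict is reported back.

- **Fallen bottle:** I stood it up just to the right of the other three and released it upright.
- **Sweep:** I took the straightedge by its grip and pushed all four bottles together under the shelf. I stopped when the push force rose, within 1 mm of where I had measured the rail. It peaked at about 24 N along the push direction, with almost no turning moment, so the row met the rail evenly.
- **Straightedge:** I drew it straight back out and left it on its foot. Its front face is about 110 mm in front of the shelf's front edge.

**Last checks:** The scene, side and wrist views show four upright bottles in a straight row at the rail. The beaker, dishes and tube rack look unmoved, and the open gripper was well above the straightedge. I saw no sign of touching the shelf.

**Disagreements and fixes:**
- My estimates of the shelf edge and rail from different views differed by about 3 mm, which is why I let the contact force settle the end of the sweep.
- While placing the bottle, joint 5 came close to its lower limit, so I turned the gripper 20° to stay clear of it.

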